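# Charge the tumbler with finishing stones and set its timer

### The job

With the hand scoop, transfer at least four of the white finishing stones from the black tub into the tumbler's bowl; do not touch the stones with the gripper, and leave none in the scoop or on the bench. Then turn the tumbler's timer knob so that its pointer stands at the raised white mark, and finish with the scoop standing flat on the bench, outside the tub. Leave the bottle, bracket and spanner where they are.

Things in the scene. Friction and masses are not known exactly. Their poses are not given: they have to be found in the camera images.
- scoop: stainless hand scoop, 160 g. Flat bottom 105 long (x -45 to +60) x 96 wide, origin on its underside; open mouth towards +x, z up. Sheet 3 thick; back wall 42 high, side walls 38 (rear half) then 30 high, none on the foremost 10. Straight dark handle 22 wide (y) x 16 x 125 long, from the back wall (x -43, z 34) rising backwards (to -x) at 50 degrees
- scoop_grip (a point): good grip point on the handle's centre line, at (-104, 0, 107) mm in the scoop's frame, 30 mm below the handle's upper end; pinch the handle across its 22 mm width (scoop's y)
- tub: narrow open black plastic tub fixed to the bench, outside 258 long (x) x 116 wide (y) x 55 high, walls and floor 4 thick; origin at the centre of its underside. The stones lie in the half towards its +x end (the end farther from the robot); the other half is clear
- tumbler: green bench vibratory finisher, fixed, 62 high base 210 square (origin at its underside) with an open grey bowl: axis at x +10, rim 150 above the bench, inside radius 100 at the rim, 65 at the floor, floor 83 above the bench, steel hub cone (radius 20, 34 high) in the middle. Control panel 85 x 150 at its front (-x), tilted 28 degrees, facing up and to the robot
- bowl (a point): point on the bowl's axis, 108 above the bench, 42 below the rim
- timer (a joint): timer knob on the sloping panel, rad: 0 to 2.6, grows clockwise as seen facing the panel; the pointer meets the raised white rib (the mark) at 1.90
- timer_grip (a point): middle of the timer's bar grip, on the turning axis. z is the turning axis (out of the panel, 28 degrees from vertical), x runs along the bar; it turns with the knob. Bar 42 long, 14 thick, 32 high (its top is 7 above this point); the white pointer line is on its -x end. Pinch it across its thickness (y)
- mark (a point): the raised white rib on the panel beside the timer, 16 x 5, 44 mm from the knob's axis (this point), to the upper left as seen by someone facing the panel
- stone0_mid (a point): middle of a white ceramic finishing stone: short bevelled barrel, 22 in diameter and 22 high, 20 g
- stone1_mid (a point): middle of a white ceramic finishing stone: short bevelled barrel, 22 in diameter and 22 high, 20 g
- stone2_mid (a point): middle of a white ceramic finishing stone: short bevelled barrel, 22 in diameter and 22 high, 20 g
- stone3_mid (a point): middle of a white ceramic finishing stone: short bevelled barrel, 22 in diameter and 22 high, 20 g
- stone4_mid (a point): middle of a white ceramic finishing stone: short bevelled barrel, 22 in diameter and 22 high, 20 g
- stone5_mid (a point): middle of a white ceramic finishing stone: short bevelled barrel, 22 in diameter and 22 high, 20 g
- stone6_mid (a point): middle of a white ceramic finishing stone: short bevelled barrel, 22 in diameter and 22 high, 20 g
- stone7_mid (a point): middle of a white ceramic finishing stone: short bevelled barrel, 22 in diameter and 22 high, 20 g
- compound_bottle: white bottle of compound, 60 in diameter, 170 high (bystander); origin under its centre
- bracket: aluminium angle bracket 70 x 50, 58 high (bystander); origin under its centre
- spanner: steel spanner lying on the bench (bystander), about 140 long

How it is judged:
On the way, in this order (a step that is already met when the one before it is completed fails the run):
1. at least four stones are in the bowl ((distance between each of stone4_mid, stone5_mid, stone6_mid, stone7_mid and bowl below 0.1 m or ((distance between stone0_mid and bowl below 0.1 m or distance between stone1_mid and bowl below 0.1 m or distance between stone2_mid and bowl below 0.1 m or distance between stone3_mid and bowl below 0.1 m) and (distance between each of stone4_mid, stone5_mid, stone6_mid and bowl below 0.1 m or distance between each of stone4_mid, stone5_mid, stone7_mid and bowl below 0.1 m or distance between each of stone4_mid, stone6_mid, stone7_mid and bowl below 0.1 m or distance between each of stone5_mid, stone6_mid, stone7_mid and bowl below 0.1 m)) or ((distance between each of stone0_mid, stone1_mid and bowl below 0.1 m or distance between each of stone0_mid, stone2_mid and bowl below 0.1 m or distance between each of stone0_mid, stone3_mid and bowl below 0.1 m or distance between each of stone1_mid, stone2_mid and bowl below 0.1 m or distance between each of stone1_mid, stone3_mid and bowl below 0.1 m or distance between each of stone2_mid, stone3_mid and bowl below 0.1 m) and (distance between each of stone4_mid, stone5_mid and bowl below 0.1 m or distance between each of stone4_mid, stone6_mid and bowl below 0.1 m or distance between each of stone4_mid, stone7_mid and bowl below 0.1 m or distance between each of stone5_mid, stone6_mid and bowl below 0.1 m or distance between each of stone5_mid, stone7_mid and bowl below 0.1 m or distance between each of stone6_mid, stone7_mid and bowl below 0.1 m)) or ((distance between each of stone0_mid, stone1_mid, stone2_mid and bowl below 0.1 m or distance between each of stone0_mid, stone1_mid, stone3_mid and bowl below 0.1 m or distance between each of stone0_mid, stone2_mid, stone3_mid and bowl below 0.1 m or distance between each of stone1_mid, stone2_mid, stone3_mid and bowl below 0.1 m) and (distance between stone4_mid and bowl below 0.1 m or distance between stone5_mid and bowl below 0.1 m or distance between stone6_mid and bowl below 0.1 m or distance between stone7_mid and bowl below 0.1 m)) or distance between each of stone0_mid, stone1_mid, stone2_mid, stone3_mid and bowl below 0.1 m)), for 0.2 s.
2. the timer is then turned to the mark (value of joint timer between 1.77 and 2.03 rad), for 0.2 s.
At the end, for the whole second after the job is handed in: at least four of the eight stones in the bowl (within 100 mm of bowl), every other one in the tub; timer within 0.13 rad of the mark (1.90); scoop at rest, flat (within 7 degrees, underside below 10 mm) on the bench, its origin over 100 mm from the tub's (all of step 2 and (distance between each of stone4_mid, stone5_mid, stone6_mid, stone7_mid and bowl below 0.1 m or ((distance between stone0_mid and bowl below 0.1 m or distance between stone1_mid and bowl below 0.1 m or distance between stone2_mid and bowl below 0.1 m or distance between stone3_mid and bowl below 0.1 m) and (distance between each of stone4_mid, stone5_mid, stone6_mid and bowl below 0.1 m or distance between each of stone4_mid, stone5_mid, stone7_mid and bowl below 0.1 m or distance between each of stone4_mid, stone6_mid, stone7_mid and bowl below 0.1 m or distance between each of stone5_mid, stone6_mid, stone7_mid and bowl below 0.1 m)) or ((distance between each of stone0_mid, stone1_mid and bowl below 0.1 m or distance between each of stone0_mid, stone2_mid and bowl below 0.1 m or distance between each of stone0_mid, stone3_mid and bowl below 0.1 m or distance between each of stone1_mid, stone2_mid and bowl below 0.1 m or distance between each of stone1_mid, stone3_mid and bowl below 0.1 m or distance between each of stone2_mid, stone3_mid and bowl below 0.1 m) and (distance between each of stone4_mid, stone5_mid and bowl below 0.1 m or distance between each of stone4_mid, stone6_mid and bowl below 0.1 m or distance between each of stone4_mid, stone7_mid and bowl below 0.1 m or distance between each of stone5_mid, stone6_mid and bowl below 0.1 m or distance between each of stone5_mid, stone7_mid and bowl below 0.1 m or distance between each of stone6_mid, stone7_mid and bowl below 0.1 m)) or ((distance between each of stone0_mid, stone1_mid, stone2_mid and bowl below 0.1 m or distance between each of stone0_mid, stone1_mid, stone3_mid and bowl below 0.1 m or distance between each of stone0_mid, stone2_mid, stone3_mid and bowl below 0.1 m or distance between each of stone1_mid, stone2_mid, stone3_mid and bowl below 0.1 m) and (distance between stone4_mid and bowl below 0.1 m or distance between stone5_mid and bowl below 0.1 m or distance between stone6_mid and bowl below 0.1 m or distance between stone7_mid and bowl below 0.1 m)) or distance between each of stone0_mid, stone1_mid, stone2_mid, stone3_mid and bowl below 0.1 m) and (distance between stone0_mid and bowl below 0.1 m or (x of stone0_mid in the frame of tub between -0.125 and 0.125 m and y of stone0_mid in the frame of tub between -0.054 and 0.054 m and height (world z) of stone0_mid below 0.055 m)) and (distance between stone1_mid and bowl below 0.1 m or (x of stone1_mid in the frame of tub between -0.125 and 0.125 m and y of stone1_mid in the frame of tub between -0.054 and 0.054 m and height (world z) of stone1_mid below 0.055 m)) and (distance between stone2_mid and bowl below 0.1 m or (x of stone2_mid in the frame of tub between -0.125 and 0.125 m and y of stone2_mid in the frame of tub between -0.054 and 0.054 m and height (world z) of stone2_mid below 0.055 m)) and (distance between stone3_mid and bowl below 0.1 m or (x of stone3_mid in the frame of tub between -0.125 and 0.125 m and y of stone3_mid in the frame of tub between -0.054 and 0.054 m and height (world z) of stone3_mid below 0.055 m)) and (distance between stone4_mid and bowl below 0.1 m or (x of stone4_mid in the frame of tub between -0.125 and 0.125 m and y of stone4_mid in the frame of tub between -0.054 and 0.054 m and height (world z) of stone4_mid below 0.055 m)) and (distance between stone5_mid and bowl below 0.1 m or (x of stone5_mid in the frame of tub between -0.125 and 0.125 m and y of stone5_mid in the frame of tub between -0.054 and 0.054 m and height (world z) of stone5_mid below 0.055 m)) and (distance between stone6_mid and bowl below 0.1 m or (x of stone6_mid in the frame of tub between -0.125 and 0.125 m and y of stone6_mid in the frame of tub between -0.054 and 0.054 m and height (world z) of stone6_mid below 0.055 m)) and (distance between stone7_mid and bowl below 0.1 m or (x of stone7_mid in the frame of tub between -0.125 and 0.125 m and y of stone7_mid in the frame of tub between -0.054 and 0.054 m and height (world z) of stone7_mid below 0.055 m)) and height (world z) of scoop below 0.01 m and angle between scoop's own z axis and vertical below 0.12 rad and horizontal distance between scoop and tub above 0.1 m and linear speed of scoop below 0.02 m/s); the robot touches nothing.
It fails at once if a bystander (bottle, bracket or spanner) is moved by more than 30 mm (distance of any of compound_bottle, bracket, spanner from where it was at the start of the episode above 0.03 m).
It fails at once if the gripper's fingers touch a stone (over 1 N) (contact force between the fingers and stone0 above 1 N or contact force between the fingers and stone1 above 1 N or contact force between the fingers and stone2 above 1 N or contact force between the fingers and stone3 above 1 N or contact force between the fingers and stone4 above 1 N or contact force between the fingers and stone5 above 1 N or contact force between the fingers and stone6 above 1 N or contact force between the fingers and stone7 above 1 N).
It also fails if it takes over 72 s, if anything falls off the work surface, if the arm or the gripper's body presses on something with over 40 N, if the wrist force passes 120 N, or if a joint passes its speed limit or range.

### The arm

A 7-joint arm with a two-finger parallel gripper is mounted at the origin on the work surface. World frame = base frame: x ahead of the robot, y to its left, z up, the work surface at z = 0. Lengths are in m, angles in rad, forces in N, time in s.
With the tool pointing down it reaches from about 0.425 to 0.8 m from the base axis. Payload 8.3 kg.
Tool frame: the origin (TCP) lies between the finger pads; the fingertips stand 22 mm ahead of it and the grasp point (between the pads) lies 3 mm ahead of it; z points along the fingers, y is the direction in which the jaws open and shut (so a half turn about z gives the same grasp; the last joint's range is limited). The gripper opens to 85 mm and grips with 20 to 120 N. Pads are 22 mm wide; open, the fingers measure 114 mm over their backs; the gripper's body (76 mm by 85 mm) begins 54 mm behind the grasp point. The pads swing forward as they close: fully open they stand 13 mm farther back than shut.
Start: joints at [-1.382, 0.383, 0.016, 1.37, -0.006, 1.388, -0.046], TCP at [0.156, 0.605, 0.253] pointing down, gripper open.
Joint ranges: [-2.95, 2.95], [-0.25, 2.06], [-1.52, 1.56], [0.18, 2.33], [-1.44, 4.58], [0.02, 2.06], [-3.01, 3.01]. Speed limits (rad/s): [2.39, 2.39, 3.01, 3.01, 3.14, 3.14, 3.14].

### API

Orientations are given as a unit quaternion [w, x, y, z].
In Python, from rig import manip gives the robot as it stands. The module is installed in compiled form; this text tells all that it offers.
- The arm moves only by the shell command python3 -m creep 'ROWS'. ROWS is a JSON object of lists of equal length, an entry for each row: "linear": the shift along the tool's x, y, z normalised to -1 to 1, where 1 is 500 mm, a list of three; "turn": the turn, a rotation vector about the tool's x, y, z normalised to -1 to 1, where 1 is 90 degrees, a list of three; "jaw": the opening, from 0 (shut) to 1 (fully open). In form: {"linear": [[x, y, z], ...], "turn": [[wx, wy, wz], ...], "jaw": [jaw, ...]}. A call has 1 to 12 rows; each row shifts and turns the commanded pose from where the row before left it, along the tool's axes as they then stand; what a row does not reach is not made up. A row lasts 1/12 s, in which the tool goes at most 41.7 mm and 7.16 degrees, less where a joint would pass 70% of its speed; a pose out of reach is approached as far as the arm can. A call with a number of a shift or a turn outside -1 to 1 is refused whole. A call with a gripper value outside its range is refused whole. The fingers move at their own pace and stop on an object; the grip force is fixed at half the most. Time passes only in rows, so rows that do not move let the fingers close. It gives the time, the measured TCP pose, the force and the opening at its end, in the units of the state.
- manip.get_state(): the state, without advancing time (a new reading comes with each control period).
- manip.snapshot(name): name is "side" or "top" or "wrist"; returns a dict with "image" (420x560x3 uint8, red, green, blue), "depth" (420x560 float32, m along the optical axis (not along the pixel's ray), 0 where there is no reading), "fx", "fy", "cx", "cy" (pixels), "T" (4x4, takes a point from camera to world coordinates); the wrist camera has in their place "tool_from_camera" (4x4, takes a point from camera to tool coordinates, whose origin is the TCP and whose axes are the flange's). Camera axes: x right, y down, z forward; pixel columns grow to the right and rows downward; lengths in m; the calibration is good to about 2 mm. A picture is of the moment at which its call begins: read the wrist's pose just before it.
- manip.hand_in(): hands the job in, once; it reports no verdict.
The state is a dict: "time_s": time; "joints": joint angles; "qd": joint speeds; "joint_efforts": joint torques, N m; "position": TCP position; "eef_rot": TCP orientation; "force": force on the tool from outside, world axes, zero at the start; "moment": the same for the moment, N m; "opening": finger opening in m.
Only numpy, scipy, OpenCV 4.12 (cv2) and the standard library are available. Lean on these libraries where they do the work, as an engineer would, in place of code of your own. Each camera call takes 0.05 s, during which the arm holds its last target. There are 200 camera calls.

## Working session

There is one attempt and no reset: what is moved stays moved. The work goes in short steps, Python scripts to look and compute and a shell command to move; the robot and the scene stay as the last step left them, time stands still between calls to the robot, and variables do not carry over. Pictures are saved under pics/ and viewed, about 8 in all and at most 12, crops included, and the job is handed in when it is done.

```bash
mkdir -p pics; ls; python3 - <<'E'
from rig import manip
import cv2,numpy as np
s=manip.get_state();print({k:np.round(v,3) for k,v in s.items()})
for n in("top","side"):
    d=manip.snapshot(n);np.savez(f"{n}0.npz",**d)
    cv2.imwrite(f"pics/{n}0.png",d["image"][:,:,::-1]);print(n,d["fx"],d["cx"],d["cy"],np.round(d["T"],3))
E
```

```text
pics
{'time_s': np.float64(0.0), 'joints': array([-1.382,  0.384,  0.016,  1.371, -0.006,  1.388, -0.047]), 'qd': array([ 0.   , -0.002, -0.   ,  0.001,  0.   , -0.001,  0.   ]), 'joint_efforts': array([-0.0000e+00, -6.2759e+01,  8.4400e-01, -3.7183e+01,  1.6000e-02,
        1.4000e-02, -0.0000e+00]), 'position': array([0.156, 0.605, 0.252]), 'eef_rot': array([-0.   ,  0.126,  0.992, -0.001]), 'force': array([ 0.731,  0.569, -0.294]), 'moment': array([-0.029, -0.004, -0.008]), 'opening': np.float64(0.086)}
top 386.9918615454163 278.38041389735963 209.2564912945248 [[-0.029 -0.99   0.138  0.48 ]
 [-0.999  0.032  0.022 -0.006]
 [-0.026 -0.138 -0.99   0.904]
 [ 0.     0.     0.     1.   ]]
side 511.60214964067194 273.69848205164703 205.51324205900764 [[-0.917 -0.306  0.257  0.292]
 [-0.399  0.676 -0.62   0.628]
 [ 0.015 -0.671 -0.742  0.877]
 [ 0.     0.     0.     1.   ]]
```

View pics/top0.png

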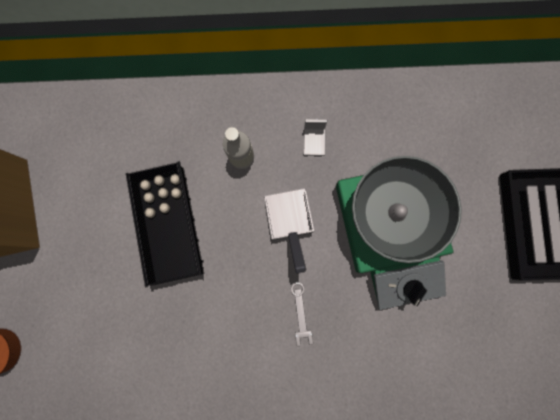

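View pics/side0.png

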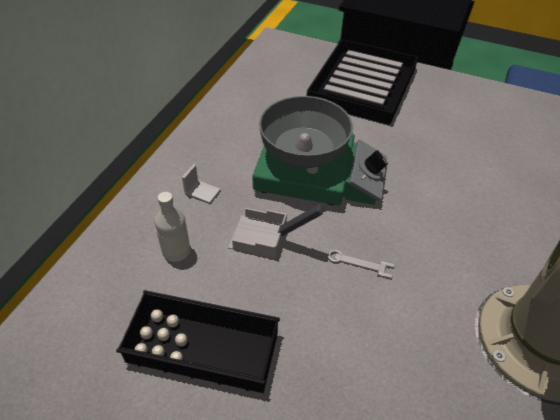

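Top view: tub at left (rim corners about (127,174), (181,163), (203,276), (148,287)) with the stones at its far end. The scoop is at (290,215), its handle running to (298,270). The spanner is at (302,315), the bowl centre at (398,211) and the knob at (413,291).

```bash
cat > h.py <<'E'
import numpy as np,cv2
from scipy.spatial.transform import Rotation as R
def ray(d,uv,z,T=None):
    T=d["T"] if T is None else T
    uv=np.atleast_2d(uv).astype(float)
    v=np.c_[(uv[:,0]-d["cx"])/d["fx"],(uv[:,1]-d["cy"])/d["fy"],np.ones(len(uv))]@T[:3,:3].T
    o=T[:3,3]; return o+v*((z-o[2])/v[:,2])[:,None]
def cloud(d,T=None):
    T=d["T"] if T is None else T
    h,w=d["depth"].shape;u,v=np.meshgrid(np.arange(w),np.arange(h));z=d["depth"]
    P=np.stack([(u-d["cx"])/d["fx"]*z,(v-d["cy"])/d["fy"]*z,z],-1)
    return P@T[:3,:3].T+T[:3,3]
E
python3 - <<'E'
from h import *
np.set_printoptions(precision=4,suppress=True)
d=dict(np.load("top0.npz"));P=cloud(d);im=d["image"].astype(int)
print("bench z",np.median(P[340:400,150:280,2]))
print("tub",ray(d,[(127,174),(181,163),(203,276),(148,287)],.055)[:,:2])
Z=P[...,2]
m=(Z>.045)&(Z<.066);m[:, :110]=0;m[:,215:]=0;m[:150]=0;m[300:]=0
Q=P[m][:,:2].astype(np.float32);r=cv2.minAreaRect(Q);print("tubrim",r,len(Q))
# scoop
b=im.min(2)
for nm,sl,z in(("scoop",(slice(185,280),slice(260,318)),0),):
    z_=Z[sl];p=P[sl]
    q=p[(z_>.012)]; print(len(q)); r=cv2.minAreaRect(p[(b[sl]>120)][:,:2].astype(np.float32));print("bright",r)
    h=p[(z_>.06)];print("handle",h.mean(0),h[h[:,2].argmax()],np.linalg.svd(h-h.mean(0),full_matrices=False)[2][0],len(h),h[:,2].min(),h[:,2].max())
# stones
sb=(b>90).astype(np.uint8);sb[:,:135]=0;sb[:,190:]=0;sb[:170]=0;sb[225:]=0
n,l,s,c=cv2.connectedComponentsWithStats(sb)
for i in range(1,n): print("st",s[i,4],c[i],ray(d,c[i],.018)[0],P[l==i].mean(0))
# bowl rim
m=(Z>.142)&(Z<.158);m[:,:340]=0;m[:,470:]=0;m[270:]=0
q=P[m];A=np.c_[2*q[:,:2],np.ones(len(q))];x=np.linalg.lstsq(A,(q[:,:2]**2).sum(1),rcond=None)[0];print("bowl",x[:2],np.sqrt(x[2]+x[0]**2+x[1]**2),len(q))
g=(im[...,1]>im[...,0]+25)&(np.arange(420)[:,None]>150);g[:,:330]=0;g[:,460:]=0
print("base px",np.argwhere(g).min(0),np.argwhere(g).max(0), "corners",ray(d,[(337,180),(361,273)],.062)[:,:2])
print("panel",P[[268,268,300,300,285],[384,436,384,436,384]])
k=P[275:310,395:432].reshape(-1,3);k=k[k[:,2]>k[:,2].max()-.012];print("knob top",k.mean(0),k[:,2].max(),len(k))
for n_,u,v in(("bottle",233,135),("br",315,125),("sp",298,288),("sp2",304,338)):print(n_,P[v,u])
E
```

```text
bench z 0.0006503683335737365
tub [[0.6906 0.3533]
 [0.7118 0.2302]
 [0.4575 0.1804]
 [0.4373 0.3007]]
tubrim ((0.5773137211799622, 0.27166396379470825), (0.26190534234046936, 0.1279003620147705), 10.971338272094727) 1405
679
bright ((0.5539606809616089, -0.00867067277431488), (0.13567596673965454, 0.22109104692935944), 88.17283630371094)
handle [ 0.4938 -0.0234  0.1626] [ 0.4801 -0.0062  0.9044] [ 0.0282 -0.0214 -0.9994] 398 0.060228287412163906 0.9044180599962846
st 6 [136.6667 170.1667] [0.7082 0.3461 0.018 ] [0.7127 0.3529 0.0009]
st 74 [187.7297 178.8919] [0.6829 0.2243 0.018 ] [0.6869 0.2288 0.0008]
st 55 [174.3273 178.4364] [0.6851 0.2561 0.018 ] [0.6837 0.2542 0.0244]
st 56 [158.2857 179.5   ] [0.6839 0.2941 0.018 ] [0.6824 0.292  0.0244]
st 56 [144.4821 184.1429] [0.6738 0.3267 0.018 ] [0.6725 0.3244 0.0243]
st 58 [162.3276 192.0172] [0.6536 0.2841 0.018 ] [0.6494 0.2771 0.0391]
st 58 [175.4138 192.1207] [0.6523 0.2532 0.018 ] [0.6511 0.2515 0.0239]
st 60 [148.  196.5] [0.644  0.3178 0.018 ] [0.643  0.3158 0.0236]
st 58 [163.5517 207.069 ] [0.6177 0.2808 0.018 ] [0.6145 0.274  0.0394]
st 58 [149.0172 211.7069] [0.6079 0.3148 0.018 ] [0.607  0.3125 0.0244]
bowl [ 0.5797 -0.2392] 0.1020608550595037 1182
base px [176 338] [273 452] corners [[ 0.6589 -0.1195]
 [ 0.4546 -0.1605]]
panel [[ 0.4636 -0.2111  0.0576]
 [ 0.4607 -0.319   0.0648]
 [ 0.395  -0.2102  0.0428]
 [ 0.3879 -0.3364  0.0021]
 [ 0.4278 -0.2088  0.0575]]
knob top [ 0.4801 -0.0062  0.9044] 0.9044180599962846 5
bottle [0.7322 0.0946 0.1741]
br [ 0.7957 -0.0781  0.0392]
sp [ 0.423  -0.0262  0.0024]
sp2 [ 0.3124 -0.0357  0.0023]
```

```bash
python3 - <<'E'
from h import *
np.set_printoptions(precision=4,suppress=True)
d=dict(np.load("top0.npz"));P=cloud(d);ok=d["depth"]>0;Z=P[...,2];im=d["image"].astype(int)
sl=np.zeros_like(ok);sl[185:282,260:320]=1
hd=ok&sl&(Z>.05)&(Z<.2);q=P[hd];print("handle n",len(q),q.mean(0));u=np.linalg.svd(q-q.mean(0))[2][0];print("dir",u,q[q[:,2].argmax()],q[:,2].max())
dk=sl&(im.max(2)<60);dk=dk&(np.arange(420)[:,None]>232);q=P[dk&ok];print("dark",len(q));print(q.mean(0),np.linalg.svd(q-q.mean(0))[2][0],q[q[:,2].argsort()[-5:]].mean(0))
br=(sl&(im.min(2)>150)).astype(np.uint8)
n,l,s,c=cv2.connectedComponentsWithStats(br);i=1+s[1:,4].argmax();print(s[i]);r=cv2.minAreaRect(np.argwhere(l==i)[:,::-1].astype(np.float32));bp=cv2.boxPoints(r);print(r,ray(d,bp,.003))
f=ok&(l==i)&(Z<.01);print("floor",P[f][:,:2].mean(0),cv2.minAreaRect(P[f][:,:2].astype(np.float32)))
print("mouth edge pts (265,195),(306,190)",ray(d,[(265,195),(306,190)],.0))
for n in("top","side"):
    e=dict(np.load(n+"0.npz"))["image"]
    c=e[180:285,250:325] if n=="top" else e[190:270,215:335]
    cv2.imwrite(f"pics/c_{n}.png",cv2.resize(c[:,:,::-1],None,fx=5,fy=5)[:600,:380] if n=="top" else cv2.resize(c[:,:,::-1],None,fx=5,fy=5,interpolation=cv2.INTER_CUBIC))
kn=dict(np.load("side0.npz"));c1=dict(np.load("top0.npz"))
a=cv2.resize(kn["image"][130:205,330:400,::-1],(390,418),interpolation=cv2.INTER_CUBIC);b=cv2.resize(c1["image"][255:315,365:455,::-1],(400,267),interpolation=cv2.INTER_CUBIC)
s=cv2.resize(c1["image"][180:285,250:325,::-1],(320,418),interpolation=cv2.INTER_CUBIC)
o=np.zeros((418,800,3),np.uint8);o[:,:390]=a;o[:267,395:795]=b;cv2.imwrite("pics/knob.png",o)
E
```

```text
handle n 406 [ 0.4988 -0.0242  0.0999]
dir [-0.6626 -0.0999  0.7422] [ 0.47   -0.0207  0.1351] 0.1350627028779403
dark 551
[ 0.4977 -0.0172  0.0505] [-0.0401  0.1051 -0.9937] [ 0.4663 -0.0269  0.1333]
[ 264  188   50   50 1744]
((288.6730651855469, 212.86538696289062), (43.93001174926758, 42.949432373046875), 78.69007110595703) [[ 0.6399  0.0481  0.003 ]
 [ 0.6569 -0.0521  0.003 ]
 [ 0.5541 -0.0682  0.003 ]
 [ 0.5375  0.0304  0.003 ]]
floor [ 0.5988 -0.0081] ((0.598365306854248, -0.010117318481206894), (0.10243029147386551, 0.10124620795249939), 9.569180488586426)
mouth edge pts (265,195),(306,190) [[ 0.6416  0.0442  0.    ]
 [ 0.6504 -0.0534  0.    ]]
```

View pics/knob.png

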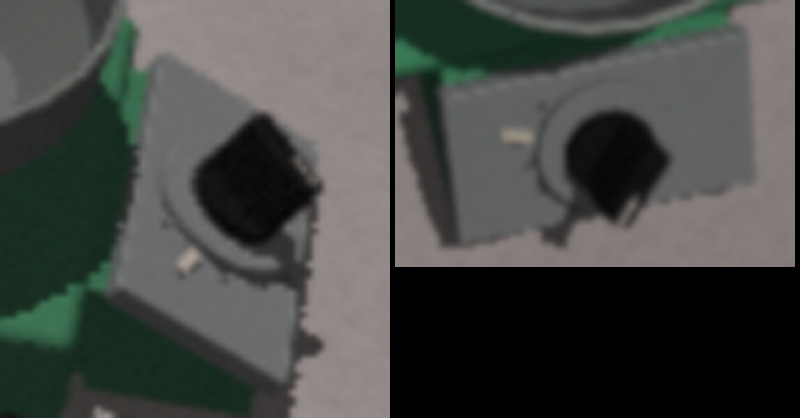

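The panel crop shows the white mark to the left of the knob at about (517,135) in the right-hand crop. The bar points down and slightly right, with its pointer end near (630,210). I'll write a planner that prints one row to repeat.

```bash
cat >> h.py <<'E'
from scipy.linalg import logm,expm
from rig import manip
np.set_printoptions(precision=4,suppress=True)
def Rt(yaw,tilt):  # tool rotation: yaw deg, tilt deg (fingers pointing forward)
    a,t=np.radians([yaw,tilt]);z=np.array([np.sin(t)*np.cos(a),np.sin(t)*np.sin(a),-np.cos(t)]);y=np.array([-np.sin(a),np.cos(a),0]);return np.c_[np.cross(y,z),y,z]
def H(p,Rm):
    T=np.eye(4);T[:3,:3]=Rm;T[:3,3]=p;return T
def cur():
    s=manip.get_state();q=s["eef_rot"];return H(s["position"],R.from_quat([q[1],q[2],q[3],q[0]]).as_matrix())
def rows(T0,T1,N):
    E=np.real(expm(logm(np.linalg.inv(T0)@T1)/N))
    print(N,"rows: linear",np.round(E[:3,3]/.5,4).tolist(),"turn",np.round(R.from_matrix(E[:3,:3]).as_rotvec()/(np.pi/2),4).tolist()," mid",(T0@np.linalg.matrix_power(E,N//2))[:3,3])
def tcp(p,Rm): # tcp so that grasp point (3mm ahead) is at p
    return H(np.array(p)-Rm[:,2]*.003,Rm)
def show():
    s=manip.get_state();T=cur();z=T[:3,2];y=T[:3,1]
    print("t",round(float(s["time_s"]),2),"p",T[:3,3],"yaw",np.degrees(np.arctan2(-y[0],y[1])).round(2),"tilt",np.degrees(np.arctan2(z[:2]@[y[1],-y[0]],-z[2])).round(2),"roll",np.degrees(np.arcsin(y[2])).round(2),"F",s["force"].round(1),"op",round(float(s["opening"]),4))
E
python3 - <<'E'
from h import *
show();A=H([.48,.28,.3],Rt(11,0));rows(cur(),A,14)
Rb=Rt(9,30);B=tcp(np.array([.486,-.028,.107])-Rb[:,2]*.11,Rb);rows(A,B,12);print(B)
E
```

```text
t 0.1 p [0.1556 0.6049 0.2524] yaw -14.42 tilt 0.0 roll -0.1 F [ 0.  -0.6 -0.2] op 0.0859
14 rows: linear [-0.0488, -0.0446, -0.0068] turn [-0.0001, -0.0, -0.0202]  mid [0.2997 0.4244 0.2763]
12 rows: linear [0.0209, -0.0505, 0.0115] turn [0.0005, -0.0278, 0.0018]  mid [0.4503 0.1203 0.2593]
[[-0.8554 -0.1564  0.4938  0.4302]
 [-0.1355  0.9877  0.0782 -0.0368]
 [-0.5     0.     -0.866   0.2049]
 [ 0.      0.      0.      1.    ]]
```

```bash
python3 -m creep '{"linear":[[-0.0488,-0.0446,-0.0068],[-0.0488,-0.0446,-0.0068],[-0.0488,-0.0446,-0.0068],[-0.0488,-0.0446,-0.0068],[-0.0488,-0.0446,-0.0068],[-0.0488,-0.0446,-0.0068],[-0.0488,-0.0446,-0.0068],[-0.0488,-0.0446,-0.0068],[-0.0488,-0.0446,-0.0068],[-0.0488,-0.0446,-0.0068],[-0.0488,-0.0446,-0.0068],[-0.0488,-0.0446,-0.0068]],"turn":[[0,0,-0.0202],[0,0,-0.0202],[0,0,-0.0202],[0,0,-0.0202],[0,0,-0.0202],[0,0,-0.0202],[0,0,-0.0202],[0,0,-0.0202],[0,0,-0.0202],[0,0,-0.0202],[0,0,-0.0202],[0,0,-0.0202]],"jaw":[1,1,1,1,1,1,1,1,1,1,1,1]}'
python3 -m creep '{"linear":[[-0.0488,-0.0446,-0.0068],[-0.0488,-0.0446,-0.0068],[0,0,0]],"turn":[[0,0,-0.0202],[0,0,-0.0202],[0,0,0]],"jaw":[1,1,1]}'
python3 - <<'E'
from h import *
show();Rb=Rt(9,30);B=tcp(np.array([.486,-.028,.107])-Rb[:,2]*.11,Rb);rows(cur(),B,11)
E
```

```text
time_s: 1.1
position: [0.4262, 0.3161, 0.2941]
eef_rot: [-0.0, -0.065, 0.998, -0.0]
force: [0.3, 1.0, 0.7]
opening: 0.0858
time_s: 1.35
position: [0.4852, 0.2743, 0.3011]
eef_rot: [0.001, -0.092, 0.996, -0.001]
force: [-0.4, -0.5, -0.4]
opening: 0.0852
t 1.35 p [0.4852 0.2743 0.3011] yaw 10.59 tilt 0.11 roll -0.18 F [-0.4 -0.5 -0.4] op 0.0852
11 rows: linear [0.0234, -0.054, 0.0127] turn [0.0002, -0.0302, 0.0016]  mid [0.4551 0.1316 0.2645]
```

```bash
python3 -m creep '{"linear":[[0.0234,-0.054,0.0127],[0.0234,-0.054,0.0127],[0.0234,-0.054,0.0127],[0.0234,-0.054,0.0127],[0.0234,-0.054,0.0127],[0.0234,-0.054,0.0127],[0.0234,-0.054,0.0127],[0.0234,-0.054,0.0127],[0.0234,-0.054,0.0127],[0.0234,-0.054,0.0127],[0.0234,-0.054,0.0127],[0,0,0]],"turn":[[0,-0.0302,0.0016],[0,-0.0302,0.0016],[0,-0.0302,0.0016],[0,-0.0302,0.0016],[0,-0.0302,0.0016],[0,-0.0302,0.0016],[0,-0.0302,0.0016],[0,-0.0302,0.0016],[0,-0.0302,0.0016],[0,-0.0302,0.0016],[0,-0.0302,0.0016],[0,0,0]],"jaw":[1,1,1,1,1,1,1,1,1,1,1,1]}'
python3 - <<'E'
from h import *
show();T=cur();d=manip.snapshot("wrist");np.savez("w1.npz",T=T@d["tool_from_camera"],**{k:d[k] for k in("image","depth","fx","fy","cx","cy")})
cv2.imwrite("pics/w1.png",d["image"][:,:,::-1])
d=dict(np.load("w1.npz"));P=cloud(d);ok=(d["depth"]>0);im=d["image"].astype(int)
m=ok&(P[...,2]>.06)&(P[...,2]<.15)&(im.max(2)<90)&(np.hypot(P[...,0]-.485,P[...,1]+.03)<.06)
q=P[m];print(len(q),q.mean(0),np.linalg.svd(q-q.mean(0),full_matrices=False)[2][0],q[:,2].max())
for z in(.08,.1,.12):
    w=q[abs(q[:,2]-z)<.006];print(z,w.mean(0),w[:,1].min(),w[:,1].max(),w[:,0].min(),w[:,0].max())
E
```

```text
time_s: 2.35
position: [0.4443, 0.0476, 0.2333]
eef_rot: [0.186, -0.082, 0.979, 0.024]
force: [-0.1, -1.3, 0.2]
opening: 0.0855
t 2.35 p [0.4443 0.0476 0.2333] yaw 9.81 tilt 21.65 roll 0.97 F [-0.1 -1.3  0.2] op 0.0855
870 [ 0.4761 -0.0207  0.1112] [ 0.6504  0.2286 -0.7243] 0.13148900194842333
0.08 [ 0.5023 -0.0125  0.0803] -0.016889887735859414 -0.01052346654781261 0.4884569743365716 0.5140423954646383
0.1 [ 0.4864 -0.0151  0.1   ] -0.022027615610828617 -0.013124592962721907 0.47269614456571074 0.5011593297827328
0.12 [ 0.4642 -0.0238  0.1223] -0.03870038564012892 -0.015741659289229513 0.45696290867637146 0.4834728310551386
```

View pics/w1.png

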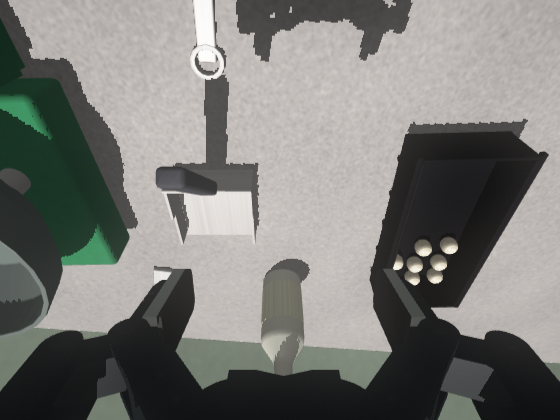

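The wrist view (upside down) shows the scoop handle at (185,180), the tub at right with the stones clear of the fingers, and the bottle at (283,310). Speed limits cut that move short, so I'll continue with slower rows.

```bash
python3 - <<'E'
from h import *
Rb=Rt(9,30);B=tcp(np.array([.486,-.027,.107])-Rb[:,2]*.09,Rb);rows(cur(),B,6)
E
```

```text
6 rows: linear [0.0119, -0.0274, 0.0112] turn [0.0024, -0.0155, 0.0007]  mid [0.4415 0.0075 0.2109]
```

```bash
python3 -m creep '{"linear":[[0.0119,-0.0274,0.0112],[0.0119,-0.0274,0.0112],[0.0119,-0.0274,0.0112],[0.0119,-0.0274,0.0112],[0.0119,-0.0274,0.0112],[0.0119,-0.0274,0.0112],[0,0,0],[0,0,0]],"turn":[[0.0024,-0.0155,0.0007],[0.0024,-0.0155,0.0007],[0.0024,-0.0155,0.0007],[0.0024,-0.0155,0.0007],[0.0024,-0.0155,0.0007],[0.0024,-0.0155,0.0007],[0,0,0],[0,0,0]],"jaw":[1,1,1,1,1,1,1,1]}'
python3 - <<'E'
from h import *
show();T=cur();print("joints",manip.get_state()["joints"]);d=manip.snapshot("wrist");d["T"]=T@d["tool_from_camera"];np.savez("w2.npz",**d)
P=cloud(d);ok=(d["depth"]>0);im=d["image"].astype(int)
m=ok&(P[...,2]>.06)&(P[...,2]<.15)&(im.max(2)<100)&(np.hypot(P[...,0]-.485,P[...,1]+.03)<.06)
q=P[m];print(len(q),q.mean(0),np.linalg.svd(q-q.mean(0),full_matrices=False)[2][0],q[:,2].max())
for z in(.08,.1,.12):
    w=q[abs(q[:,2]-z)<.006];print(z,len(w),w.mean(0),w[:,1].min(),w[:,1].max(),w[:,0].min(),w[:,0].max())
br=ok&(im.min(2)>110)&(P[...,2]<.01)&(abs(P[...,0]-.6)<.08)&(abs(P[...,1]+.01)<.08);
b=cv2.morphologyEx((im.min(2)>150).astype(np.uint8)*(abs(P[...,1]+.01)<.08),cv2.MORPH_OPEN,np.ones((5,5)));n,l,s,c=cv2.connectedComponentsWithStats(b.astype(np.uint8));i=1+s[1:,4].argmax();print("bright floor",cv2.minAreaRect(P[(l==i)&ok][:,:2].astype(np.float32)))
E
```

```text
time_s: 3.07
position: [0.4519, -0.0285, 0.1843]
eef_rot: [0.254, -0.081, 0.964, 0.023]
force: [0.1, -0.3, 0.8]
opening: 0.0856
t 3.07 p [ 0.4519 -0.0285  0.1843] yaw 9.66 tilt 29.5 roll 0.2 F [ 0.1 -0.3  0.8] op 0.0856
joints [ 0.2602 -0.251  -0.148   2.3061 -0.3087  0.607   2.0576]
1051 [ 0.4674 -0.0281  0.1166] [-0.5522 -0.0844  0.8294] 0.13148273255850645
0.08 52 [ 0.493  -0.0243  0.0795] -0.03412672327910583 -0.014458234015087265 0.48691866845352916 0.5000003769590884
0.1 71 [ 0.4758 -0.0268  0.1003] -0.036777344986456836 -0.01666943867316 0.4703178498951585 0.48281946397933906
0.12 347 [ 0.4597 -0.0295  0.1228] -0.039451841603742085 -0.018285208772267324 0.45611507605729984 0.46551775864581046
bright floor ((0.9787123799324036, -0.009999707341194153), (1.204113245010376, 0.15997599065303802), 0.0003689684672281146)
```

```bash
python3 - <<'E'
from h import *
Rb=Rt(9,21);g=np.array([.481,-.0275,.107]);B=tcp(g-Rb[:,2]*.06,Rb);rows(cur(),B,6);rows(B,tcp(g,Rb),5)
E
```

```text
6 rows: linear [0.0011, -0.0013, 0.0066] turn [0.0008, 0.0159, 0.0011]  mid [ 0.456  -0.0295  0.1755]
5 rows: linear [-0.0, -0.0, 0.024] turn [-0.0, -0.0, -0.0]  mid [ 0.4672 -0.0297  0.1434]
```

```bash
python3 -m creep '{"linear":[[0.0011,-0.0013,0.0066],[0.0011,-0.0013,0.0066],[0.0011,-0.0013,0.0066],[0.0011,-0.0013,0.0066],[0.0011,-0.0013,0.0066],[0.0011,-0.0013,0.0066],[0,0,0]],"turn":[[0.0008,0.0159,0.0011],[0.0008,0.0159,0.0011],[0.0008,0.0159,0.0011],[0.0008,0.0159,0.0011],[0.0008,0.0159,0.0011],[0.0008,0.0159,0.0011],[0,0,0]],"jaw":[1,1,1,1,1,1,1]}'
python3 -m creep '{"linear":[[0,0,0.024],[0,0,0.024],[0,0,0.024],[0,0,0.024],[0,0,0.024],[0,0,0]],"turn":[[0,0,0],[0,0,0],[0,0,0],[0,0,0],[0,0,0],[0,0,0]],"jaw":[1,1,1,1,1,1]}'
python3 - <<'E'
from h import *
show();print(manip.get_state()["joints"],cur()[:3,3]+.003*cur()[:3,2])
E
```

```text
time_s: 3.7
position: [0.4596, -0.0314, 0.1658]
eef_rot: [0.181, -0.077, 0.98, 0.014]
force: [0.6, -0.2, -0.4]
opening: 0.0857
time_s: 4.2
position: [0.4793, -0.0286, 0.1078]
eef_rot: [0.181, -0.076, 0.98, 0.014]
force: [-0.8, 0.6, -0.3]
opening: 0.0853
t 4.2 p [ 0.4793 -0.0286  0.1078] yaw 8.92 tilt 20.88 roll 0.03 F [-0.8  0.6 -0.3] op 0.0853
[ 0.2834  0.0076 -0.2398  2.2277 -0.1326  0.5527  1.8709] [ 0.4803 -0.0284  0.105 ]
```

```bash
python3 -m creep '{"linear":[[0,0,0],[0,0,0],[0,0,0],[0,0,0],[0,0,0],[0,0,0],[0,0,0],[0,0,0]],"turn":[[0,0,0],[0,0,0],[0,0,0],[0,0,0],[0,0,0],[0,0,0],[0,0,0],[0,0,0]],"jaw":[0,0,0,0,0,0,0,0]}'
python3 - <<'E'
from h import *
show();T=cur();T1=T.copy();T1[2,3]+=.16;T1[0,3]+=.02;rows(T,T1,8)
E
```

```text
time_s: 4.87
position: [0.4803, -0.0297, 0.1101]
eef_rot: [0.182, -0.076, 0.98, 0.014]
force: [-2.6, 0.9, 6.5]
opening: 0.0212
t 4.87 p [ 0.4803 -0.0297  0.1101] yaw 8.83 tilt 21.09 roll -0.04 F [-2.6  0.9  6.5] op 0.0212
8 rows: linear [-0.019, -0.0008, -0.0355] turn [-0.0, -0.0, -0.0]  mid [ 0.4903 -0.0297  0.1901]
```

```bash
python3 -m creep '{"linear":[[-0.019,-0.0008,-0.0355],[-0.019,-0.0008,-0.0355],[-0.019,-0.0008,-0.0355],[-0.019,-0.0008,-0.0355],[-0.019,-0.0008,-0.0355],[-0.019,-0.0008,-0.0355],[-0.019,-0.0008,-0.0355],[-0.019,-0.0008,-0.0355],[0,0,0],[0,0,0]],"turn":[[0,0,0],[0,0,0],[0,0,0],[0,0,0],[0,0,0],[0,0,0],[0,0,0],[0,0,0],[0,0,0],[0,0,0]],"jaw":[0,0,0,0,0,0,0,0,0,0]}'
python3 - <<'E'
from h import *
show();T=cur();print(manip.get_state()["joints"])
o=[]
for n in("wrist","top"):
    d=manip.snapshot(n)
    if n=="wrist":d["T"]=T@d["tool_from_camera"]
    np.savez(n+"3.npz",**d);o.append(cv2.resize(d["image"][:,:,::-1],(400,300)))
cv2.imwrite("pics/lift.png",np.hstack(o))
E
```

```text
time_s: 5.7
position: [0.5002, -0.0297, 0.2695]
eef_rot: [0.182, -0.076, 0.98, 0.014]
force: [0.0, -0.2, -1.7]
opening: 0.0215
t 5.7 p [ 0.5002 -0.0297  0.2695] yaw 8.84 tilt 21.06 roll -0.05 F [ 0.  -0.2 -1.7] op 0.0215
[ 0.2941 -0.1325 -0.2265  1.9621 -0.1312  0.9525  1.8463]
```

View pics/lift.png

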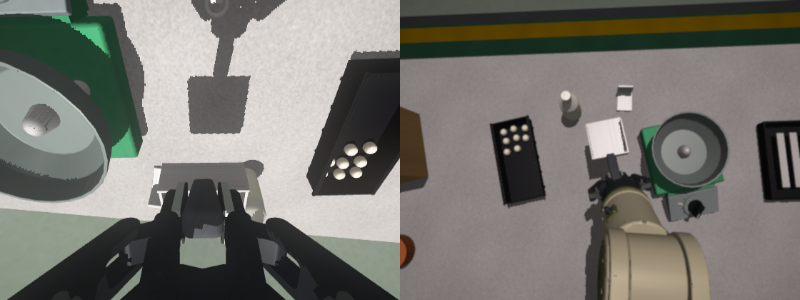

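The scoop is lifted and level. The top half shows its floor near (606,138) in the composite. I'll fit its pose in the tool frame.

```bash
python3 - <<'E'
from h import *
d=dict(np.load("top3.npz"));P=cloud(d);ok=d["depth"]>0;T=cur()
sl=np.zeros_like(ok);sl[150:235,240:330]=1
f=sl&ok&(P[...,2]>.13)&(P[...,2]<.178);q=P[f];print(len(q))
c,res,_,_=np.linalg.lstsq(np.c_[q[:,:2],np.ones(len(q))],q[:,2],rcond=None);r=q[:,2]-np.c_[q[:,:2],np.ones(len(q))]@c
k=abs(r)<.004;c=np.linalg.lstsq(np.c_[q[k][:,:2],np.ones(k.sum())],q[k][:,2],rcond=None)[0];print("plane slopes deg",np.degrees(np.arctan(c[:2])),k.sum(),q[k].mean(0))
r=cv2.minAreaRect(q[k][:,:2].astype(np.float32));print(r,cv2.boxPoints(r))
a=np.radians(9);x=q[k][:,:2]@[np.cos(a),np.sin(a)];y=q[k][:,:2]@[-np.sin(a),np.cos(a)]
print("mouth x",np.percentile(x,[97,99,100]),"y",np.percentile(y,[0,1,99,100]), "tcp",T[:2,3]@[np.cos(a),np.sin(a)],T[:2,3]@[-np.sin(a),np.cos(a)])
# tub again, with valid depth
d=dict(np.load("top0.npz"));P=cloud(d);ok=d["depth"]>0;Z=P[...,2]
m=ok&(Z>.046)&(Z<.062);m[:,:115]=0;m[:,212:]=0;m[:150]=0;m[300:]=0
print("tub",cv2.minAreaRect(P[m][:,:2].astype(np.float32)))
w=dict(np.load("wrist3.npz"));P=cloud(w);ok=w["depth"]>0;Z=P[...,2];m=ok&(Z>.048)&(Z<.06)&(P[...,1]>.12)&(P[...,0]<.75);print("tubw",m.sum(),cv2.minAreaRect(P[m][:,:2].astype(np.float32)))
E
```

```text
2338
plane slopes deg [-0.4972 -0.296 ] 2265 [ 0.6165 -0.011   0.1602]
((0.6128476858139038, -0.010888509452342987), (0.10541892051696777, 0.09443026036024094), 9.5618314743042) [[ 0.553   0.0269]
 [ 0.5687 -0.0662]
 [ 0.6727 -0.0487]
 [ 0.657   0.0444]]
mouth x [0.6533 0.655  0.6567] y [-0.1533 -0.1519 -0.0628 -0.0589] tcp 0.4882966794252131 -0.10735592930016082
tub ((0.5773137211799622, 0.27166396379470825), (0.26190534234046936, 0.1279003620147705), 10.971338272094727)
tubw 2926 ((0.5841209292411804, 0.2218109667301178), (0.2613573968410492, 0.23923592269420624), 8.520946502685547)
```

```bash
python3 - <<'E'
from h import *
a=np.radians(11.2);ex=np.array([np.cos(a),np.sin(a)]);ey=np.array([-ex[1],ex[0]])
o=np.array([.577,.2695])
for n in("top0","top3","side0","w1","wrist3"):
    d=dict(np.load(n+".npz"));P=cloud(d);ok=d["depth"]>0;Z=P[...,2]
    m=ok&(Z>.05)&(Z<.0575)&(np.hypot(P[...,0]-.577,P[...,1]-.27)<.17)
    q=P[m][:,:2]-o;x=q@ex;y=q@ey
    print(n,len(q),end=" ")
    if len(q)<50: continue
    for s in(1,-1):
        k=(s*y>.045)&(s*y<.066)&(abs(x)<.11)
        if k.sum()>20: print("edge",s,k.sum(),"fit y0, slope deg",np.median(y[k]).round(4),np.degrees(np.polyfit(x[k],y[k],1)[0]).round(2),np.percentile(y[k],[5,95]),end=" ")
        k=(s*x>.115)&(s*x<.14)&(abs(y)<.045)
        if k.sum()>10: print("end",s,k.sum(),np.median(x[k]).round(4),end=" ")
    print()
E
```

```text
top0 1195 edge 1 455 fit y0, slope deg 0.0593 -0.13 [0.0555 0.0644] end 1 87 0.1264 edge -1 402 fit y0, slope deg -0.0574 -0.15 [-0.0613 -0.053 ] end -1 71 -0.1265 
top3 1191 edge 1 445 fit y0, slope deg 0.0594 -0.29 [0.0553 0.0643] end 1 88 0.1265 edge -1 409 fit y0, slope deg -0.0573 -0.18 [-0.0613 -0.0528] end -1 66 -0.1265 
side0 1853 edge 1 602 fit y0, slope deg 0.0619 -0.07 [0.0582 0.0656] end 1 122 0.1258 edge -1 599 fit y0, slope deg -0.0536 -0.2 [-0.0589 -0.0497] end -1 116 -0.1276 
w1 3017 edge 1 1131 fit y0, slope deg 0.0594 -0.12 [0.0565 0.0653] end 1 50 0.1237 edge -1 795 fit y0, slope deg -0.0561 -0.1 [-0.0601 -0.052 ] end -1 447 -0.1302 
wrist3 2506 edge 1 415 fit y0, slope deg 0.0586 0.61 [0.056  0.0649] end 1 191 0.1236 edge -1 1291 fit y0, slope deg -0.0564 -0.12 [-0.0604 -0.0522] end -1 167 -0.13
```

```bash
cat >> h.py <<'E'
def scoop(s,h,pitch=0,lat=0,tool0=21.05):
    """tool pose for scoop origin at tub x=s, lateral lat, bottom height h (at the origin), pitch deg nose-down>0"""
    a=np.radians(11.05);ex=np.array([np.cos(a),np.sin(a),0]);ey=np.array([-ex[1],ex[0],0])
    o=np.array([.5757,.2708,0])+s*ex+lat*ey+np.array([0,0,h])
    p=np.radians(pitch);fx=ex*np.cos(p)-np.array([0,0,np.sin(p)]);fz=ex*np.sin(p)+np.array([0,0,np.cos(p)])
    return H(o-.108*fx+.111*fz-.001*ey,Rt(10.35,tool0-pitch))
E
python3 - <<'E'
from h import *
A=scoop(-.045,.09);T=cur();rows(T,A,14);print(A[:3,3]);rows(A,scoop(-.045,.012),6)
E
```

```text
14 rows: linear [0.0071, 0.0398, 0.0075] turn [-0.0004, -0.0002, -0.0011]  mid [0.4633 0.1057 0.2342]
[0.4257 0.2405 0.201 ]
6 rows: linear [0.0093, -0.0, 0.0243] turn [-0.0, 0.0, 0.0]  mid [0.4257 0.2405 0.162 ]
```

```bash
python3 -m creep '{"linear":[[0.0071,0.0398,0.0075],[0.0071,0.0398,0.0075],[0.0071,0.0398,0.0075],[0.0071,0.0398,0.0075],[0.0071,0.0398,0.0075],[0.0071,0.0398,0.0075],[0.0071,0.0398,0.0075],[0.0071,0.0398,0.0075],[0.0071,0.0398,0.0075],[0.0071,0.0398,0.0075],[0.0071,0.0398,0.0075],[0.0071,0.0398,0.0075]],"turn":[[-0.0004,0,-0.0011],[-0.0004,0,-0.0011],[-0.0004,0,-0.0011],[-0.0004,0,-0.0011],[-0.0004,0,-0.0011],[-0.0004,0,-0.0011],[-0.0004,0,-0.0011],[-0.0004,0,-0.0011],[-0.0004,0,-0.0011],[-0.0004,0,-0.0011],[-0.0004,0,-0.0011],[-0.0004,0,-0.0011]],"jaw":[0,0,0,0,0,0,0,0,0,0,0,0]}'
python3 -m creep '{"linear":[[0.0071,0.0398,0.0075],[0.0071,0.0398,0.0075],[0,0,0],[0,0,0]],"turn":[[-0.0004,0,-0.0011],[-0.0004,0,-0.0011],[0,0,0],[0,0,0]],"jaw":[0,0,0,0]}'
python3 - <<'E'
from h import *
show();print(manip.get_state()["joints"],scoop(-.045,.09)[:3,3]);
d=manip.snapshot("top");np.savez("top4.npz",**d);s=manip.snapshot("side")
cv2.imwrite("pics/above.png",np.hstack([cv2.resize(d["image"][130:310,80:320,::-1],(400,300)),cv2.resize(s["image"][200:,60:353,::-1],(400,300))]))
P=cloud(d);ok=d["depth"]>0;Z=P[...,2]
a=np.radians(11.05);ex=np.array([np.cos(a),np.sin(a)]);ey=np.array([-ex[1],ex[0]])
m=ok&(Z>.085)&(Z<.105)&(np.hypot(P[...,0]-.55,P[...,1]-.27)<.1);q=P[m][:,:2];r=cv2.minAreaRect(q.astype(np.float32));print(r,m.sum())
q=q-[.5757,.2708];print("x",np.percentile(q@ex,[1,99]),"y",np.percentile(q@ey,[1,99]))
E
```

```text
time_s: 6.8
position: [0.4362, 0.2024, 0.2098]
eef_rot: [0.18, -0.087, 0.98, 0.015]
force: [0.4, -0.5, -1.6]
opening: 0.0215
time_s: 7.13
position: [0.4254, 0.2409, 0.2004]
eef_rot: [0.18, -0.09, 0.979, 0.016]
force: [0.1, -0.5, -2.5]
opening: 0.0212
t 7.13 p [0.4254 0.2409 0.2004] yaw 10.46 tilt 20.83 roll -0.07 F [ 0.1 -0.5 -2.5] op 0.0212
[ 0.0938 -0.0901 -0.7453  2.0642  0.1419  0.8243  1.0146] [0.4257 0.2405 0.201 ]
((0.5381807088851929, 0.2613582909107208), (0.10530340671539307, 0.09603552520275116), 11.304329872131348) 1980
x [-0.0881  0.0129] y [-0.0495  0.0443]
```

View pics/above.png

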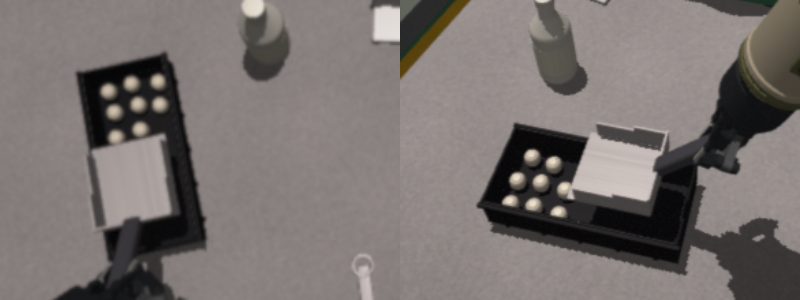

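The side view shows the scoop over the clear half of the tub, mouth towards the stones, about 2.6 mm off-centre. I'll correct that and descend.

```bash
python3 - <<'E'
from h import *
A=scoop(-.048,.012,0,.0025);rows(cur(),A,7);rows(A,scoop(-.048,.004,0,.0025),3)
E
```

```text
7 rows: linear [0.0089, 0.001, 0.0205] turn [-0.0002, -0.0002, -0.0001]  mid [0.4247 0.2407 0.1677]
3 rows: linear [0.0019, -0.0, 0.005] turn [-0.0, 0.0, 0.0]  mid [0.4223 0.2424 0.1203]
```

```bash
python3 -m creep '{"linear":[[0.0089,0.001,0.0205],[0.0089,0.001,0.0205],[0.0089,0.001,0.0205],[0.0089,0.001,0.0205],[0.0089,0.001,0.0205],[0.0089,0.001,0.0205],[0.0089,0.001,0.0205],[0.0019,0,0.005],[0.0019,0,0.005],[0.0019,0,0.005],[0,0,0]],"turn":[[0,0,0],[0,0,0],[0,0,0],[0,0,0],[0,0,0],[0,0,0],[0,0,0],[0,0,0],[0,0,0],[0,0,0],[0,0,0]],"jaw":[0,0,0,0,0,0,0,0,0,0,0]}'
python3 - <<'E'
from h import *
show();print(scoop(-.048,.004,0,.0025)[:3,3],manip.get_state()["joints"])
A=cur();B=scoop(.03,.003,1,.0025);rows(A,B,11)
rows(B,scoop(.062,.003,1,.0025),6)
E
```

```text
time_s: 8.15
position: [0.423, 0.243, 0.1158]
eef_rot: [0.182, -0.088, 0.979, 0.016]
force: [-0.1, -0.1, -1.8]
opening: 0.0217
t 8.15 p [0.423  0.243  0.1158] yaw 10.28 tilt 21.01 roll -0.05 F [-0.1 -0.1 -1.8] op 0.0217
[0.4223 0.2424 0.115 ] [ 0.0665  0.0547 -0.7866  2.1729  0.3767  0.6442  0.7671]
11 rows: linear [-0.0135, 0.0001, 0.0051] turn [-0.0001, 0.001, -0.0]  mid [0.4584 0.2497 0.116 ]
6 rows: linear [-0.01, 0.0001, 0.0037] turn [0.0, 0.0, 0.0]  mid [0.5165 0.2608 0.1159]
```

```bash
python3 - <<'E'
from h import *
A=cur();B=scoop(.03,.0035,1.5,.002);rows(A,B,11)
E
```

```text
11 rows: linear [-0.0138, 0.0, 0.0048] turn [-0.0001, 0.0015, -0.0]  mid [0.4588 0.2496 0.1167]
```

```bash
python3 -m creep '{"linear":[[-0.0138,0,0.0048],[-0.0138,0,0.0048],[-0.0138,0,0.0048],[-0.0138,0,0.0048],[-0.0138,0,0.0048],[-0.0138,0,0.0048],[-0.0138,0,0.0048],[-0.0138,0,0.0048],[-0.0138,0,0.0048],[-0.0138,0,0.0048],[-0.0138,0,0.0048]],"turn":[[0,0.0015,0],[0,0.0015,0],[0,0.0015,0],[0,0.0015,0],[0,0.0015,0],[0,0.0015,0],[0,0.0015,0],[0,0.0015,0],[0,0.0015,0],[0,0.0015,0],[0,0.0015,0]],"jaw":[0,0,0,0,0,0,0,0,0,0,0]}'
python3 - <<'E'
from h import *
show();d=manip.snapshot("top");s=manip.snapshot("side")
cv2.imwrite("pics/push1.png",np.hstack([cv2.resize(d["image"][130:310,80:320,::-1],(400,300)),cv2.resize(s["image"][240:,60:313,::-1],(400,285)).__class__(0) if 0 else cv2.resize(s["image"][200:,60:353,::-1],(400,300))]))
A=cur();rows(A,scoop(.058,.0035,1.5,.002),7)
E
```

```text
time_s: 9.07
position: [0.5028, 0.2581, 0.1179]
eef_rot: [0.169, -0.089, 0.981, 0.015]
force: [-2.7, -1.0, 3.1]
opening: 0.0215
t 9.07 p [0.5028 0.2581 0.1179] yaw 10.32 tilt 19.55 roll -0.04 F [-2.7 -1.   3.1] op 0.0215
7 rows: linear [-0.007, 0.0, 0.0027] turn [-0.0, 0.0, -0.0001]  mid [0.5145 0.2601 0.1177]
```

View pics/push1.png

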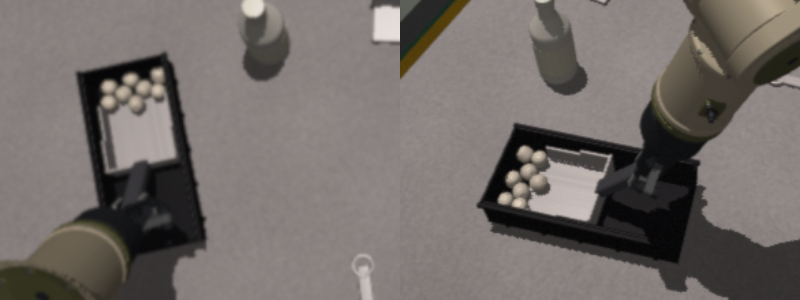

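Both views show the stones packed against the far wall, the front ones starting to ride onto the lip, with low force. I'll keep pushing.

```bash
python3 -m creep '{"linear":[[-0.007,0,0.0027],[-0.007,0,0.0027],[-0.007,0,0.0027],[-0.007,0,0.0027],[-0.007,0,0.0027],[-0.007,0,0.0027],[-0.007,0,0.0027],[0,0,0]],"turn":[[0,0,0],[0,0,0],[0,0,0],[0,0,0],[0,0,0],[0,0,0],[0,0,0],[0,0,0]],"jaw":[0,0,0,0,0,0,0,0]}'
python3 - <<'E'
from h import *
show();d=manip.snapshot("top");s=manip.snapshot("side")
cv2.imwrite("pics/push2.png",np.hstack([cv2.resize(d["image"][140:260,100:260,::-1],(400,300)),cv2.resize(s["image"][280:,100:287,::-1],(400,300))]))
E
```

```text
time_s: 9.83
position: [0.5282, 0.2623, 0.1169]
eef_rot: [0.169, -0.088, 0.982, 0.015]
force: [-2.4, -0.5, 2.7]
opening: 0.0213
t 9.83 p [0.5282 0.2623 0.1169] yaw 10.29 tilt 19.52 roll -0.06 F [-2.4 -0.5  2.7] op 0.0213
```

View pics/push2.png

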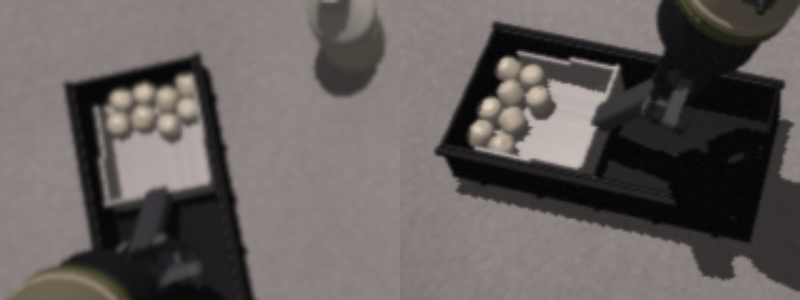

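```bash
python3 - <<'E'
from h import *
A=cur();B=scoop(.063,.0035,1.5,.002);rows(A,B,2)
C=scoop(.061,.004+.045*np.sin(np.radians(15))+.003,-15,.002);rows(B,C,8)
D=C.copy();D[2,3]+=.2;rows(C,D,12);print(C[:3,3])
E
```

```text
2 rows: linear [-0.006, 0.0004, 0.0017] turn [-0.0004, -0.0, -0.0002]  mid [0.5312 0.263  0.1171]
8 rows: linear [0.0089, -0.0001, 0.001] turn [-0.0, -0.0229, 0.0]  mid [0.5188 0.2607 0.1087]
12 rows: linear [-0.0196, -0.0, -0.027] turn [0.0, 0.0, 0.0]  mid [0.5048 0.258  0.1979]
[0.5048 0.258  0.0979]
```

```bash
python3 -m creep '{"linear":[[-0.006,0,0.0017],[-0.006,0,0.0017],[0.0089,0,0.001],[0.0089,0,0.001],[0.0089,0,0.001],[0.0089,0,0.001],[0.0089,0,0.001],[0.0089,0,0.001],[0.0089,0,0.001],[0.0089,0,0.001],[0,0,0]],"turn":[[0,0,0],[0,0,0],[0,-0.0229,0],[0,-0.0229,0],[0,-0.0229,0],[0,-0.0229,0],[0,-0.0229,0],[0,-0.0229,0],[0,-0.0229,0],[0,-0.0229,0],[0,0,0]],"jaw":[0,0,0,0,0,0,0,0,0,0,0]}'
python3 - <<'E'
from h import *
show();print(manip.get_state()["joints"]);d=manip.snapshot("top");s=manip.snapshot("side")
cv2.imwrite("pics/push3.png",np.hstack([cv2.resize(d["image"][140:260,100:260,::-1],(400,300)),cv2.resize(s["image"][280:,100:287,::-1],(400,300))]))
E
```

```text
time_s: 10.85
position: [0.502, 0.2572, 0.0951]
eef_rot: [0.307, -0.086, 0.948, 0.027]
force: [-0.3, -1.4, -3.1]
opening: 0.0212
t 10.85 p [0.502  0.2572 0.0951] yaw 10.38 tilt 35.86 roll -0.14 F [-0.3 -1.4 -3.1] op 0.0212
[-0.1872  0.1719 -0.5498  2.2288  1.1248  0.4332  0.0762]
```

View pics/push3.png

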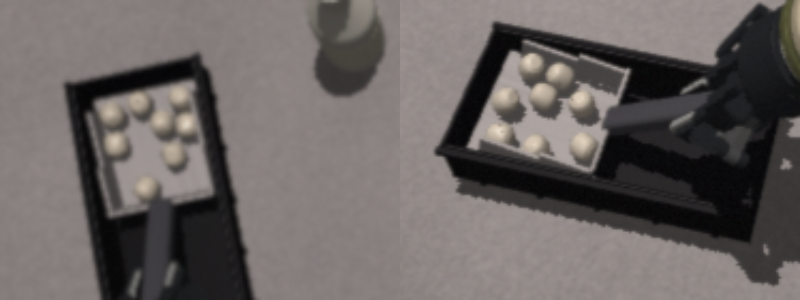

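All eight stones are in the tilted scoop, none left on the tub floor, and several have rolled to the back. Next is the lift.

```bash
python3 - <<'E'
from h import *
C=cur();D=H([.505,.258,.32],Rt(10.35,39));rows(C,D,12)
a=np.radians(-22.4);u=np.array([np.cos(a),np.sin(a),0])
# lip pose -> level/tilted prepose: lip 45 mm short of the bowl axis
def dump(pitch,lipz,back=.045):
    p=np.radians(pitch);fx=u*np.cos(p)-np.array([0,0,np.sin(p)]);fz=u*np.sin(p)+np.array([0,0,np.cos(p)])
    lip=np.array([.5797,-.2392,lipz])-back*u
    return H(lip-.168*fx+.111*fz,Rt(-23.1,21.05-pitch))
E=dump(-15,.26);print(E[:3,3]);rows(D,E,24);rows(D,E,36)
for p,z in((0,.2),(20,.18),(40,.17),(60,.165)):print(p,dump(p,z)[:3,3])
E
```

```text
12 rows: linear [-0.0227, -0.0001, -0.0295] turn [-0.0001, -0.0029, 0.0001]  mid [0.5059 0.2583 0.2084]
[ 0.3615 -0.1493  0.3237]
24 rows: linear [0.0066, -0.0355, -0.0056] turn [0.0094, 0.0013, 0.0123]  mid [0.4632 0.0438 0.3212]
36 rows: linear [0.0043, -0.0237, -0.0037] turn [0.0063, 0.0009, 0.0082]  mid [0.4632 0.0438 0.3212]
0 [ 0.3828 -0.158   0.311 ]
20 [ 0.4272 -0.1764  0.3418]
40 [ 0.4851 -0.2002  0.363 ]
60 [ 0.5493 -0.2267  0.366 ]
```

```bash
python3 -m creep '{"linear":[[-0.0227,0,-0.0295],[-0.0227,0,-0.0295],[-0.0227,0,-0.0295],[-0.0227,0,-0.0295],[-0.0227,0,-0.0295],[-0.0227,0,-0.0295],[-0.0227,0,-0.0295],[-0.0227,0,-0.0295],[-0.0227,0,-0.0295],[-0.0227,0,-0.0295],[-0.0227,0,-0.0295],[-0.0227,0,-0.0295]],"turn":[[0,-0.0029,0],[0,-0.0029,0],[0,-0.0029,0],[0,-0.0029,0],[0,-0.0029,0],[0,-0.0029,0],[0,-0.0029,0],[0,-0.0029,0],[0,-0.0029,0],[0,-0.0029,0],[0,-0.0029,0],[0,-0.0029,0]],"jaw":[0,0,0,0,0,0,0,0,0,0,0,0]}'
cat >> h.py <<'E'
def dump(pitch,lipz,back=.045,head=-85,tool0=21.05):
    a=np.radians(head);u=np.array([np.cos(a),np.sin(a),0])
    p=np.radians(pitch);fx=u*np.cos(p)-np.array([0,0,np.sin(p)]);fz=u*np.sin(p)+np.array([0,0,np.cos(p)])
    lip=np.array([.5797,-.2392,lipz])-back*u
    return H(lip-.168*fx+.111*fz,Rt(head-.7,tool0-pitch))
E
python3 - <<'E'
from h import *
show();print(manip.get_state()["joints"])
d=manip.snapshot("side");b=(d["image"].min(2)>0);cv2.imwrite("pics/l.png",d["image"])
D=cur();M=H([.545,.13,.32],Rt(-35,38.5));E=dump(-17.5,.285);print(E[:3,3]);rows(D,M,20);rows(M,E,20);rows(D,E,36)
E
```

```text
time_s: 11.95
position: [0.5046, 0.2588, 0.3221]
eef_rot: [0.333, -0.086, 0.939, 0.03]
force: [0.1, 0.5, -3.3]
opening: 0.0211
t 11.95 p [0.5046 0.2588 0.3221] yaw 10.43 tilt 39.01 roll -0.01 F [ 0.1  0.5 -3.3] op 0.0211
[-0.1063 -0.174  -0.5401  1.9795  0.3202  0.7221  0.9079]
[ 0.5589 -0.0015  0.3403]
20 rows: linear [-0.0046, -0.0123, 0.0046] turn [0.0159, 0.0004, 0.0196]  mid [0.5385 0.1989 0.3236]
20 rows: linear [-0.011, -0.0057, 0.0061] turn [0.0175, -0.0, 0.022]  mid [0.5667 0.0658 0.3302]
36 rows: linear [-0.0101, -0.0112, 0.0072] turn [0.0187, 0.0002, 0.0231]  mid [0.5906 0.141  0.334 ]
```

```bash
python3 -m creep '{"linear":[[-0.0101,-0.0112,0.0072],[-0.0101,-0.0112,0.0072],[-0.0101,-0.0112,0.0072],[-0.0101,-0.0112,0.0072],[-0.0101,-0.0112,0.0072],[-0.0101,-0.0112,0.0072],[-0.0101,-0.0112,0.0072],[-0.0101,-0.0112,0.0072],[-0.0101,-0.0112,0.0072],[-0.0101,-0.0112,0.0072],[-0.0101,-0.0112,0.0072],[-0.0101,-0.0112,0.0072]],"turn":[[0.0187,0,0.0231],[0.0187,0,0.0231],[0.0187,0,0.0231],[0.0187,0,0.0231],[0.0187,0,0.0231],[0.0187,0,0.0231],[0.0187,0,0.0231],[0.0187,0,0.0231],[0.0187,0,0.0231],[0.0187,0,0.0231],[0.0187,0,0.0231],[0.0187,0,0.0231]],"jaw":[0,0,0,0,0,0,0,0,0,0,0,0]}'
python3 - <<'E'
from h import *
show();s=manip.get_state();print(s["joints"],s["qd"])
rows(cur(),dump(-17.5,.285),24)
E
```

```text
time_s: 13.0
position: [0.5729, 0.1867, 0.3247]
eef_rot: [0.327, 0.179, 0.926, -0.063]
force: [0.0, -0.2, -3.6]
opening: 0.0211
t 13.0 p [0.5729 0.1867 0.3247] yaw -21.84 tilt 38.9 roll 0.01 F [ 0.  -0.2 -3.6] op 0.0211
[-0.061   0.065  -0.6443  1.7798  0.7295  1.0722  0.2085] [-0.0457  0.2154  0.0343 -0.1984  0.216   0.3875 -0.4891]
24 rows: linear [-0.0105, -0.011, 0.0067] turn [0.0185, 0.0001, 0.0231]  mid [0.5928 0.0906 0.3326]
```

```bash
python3 -m creep '{"linear":[[-0.0105,-0.011,0.0067],[-0.0105,-0.011,0.0067],[-0.0105,-0.011,0.0067],[-0.0105,-0.011,0.0067],[-0.0105,-0.011,0.0067],[-0.0105,-0.011,0.0067],[-0.0105,-0.011,0.0067],[-0.0105,-0.011,0.0067],[-0.0105,-0.011,0.0067],[-0.0105,-0.011,0.0067],[-0.0105,-0.011,0.0067],[-0.0105,-0.011,0.0067]],"turn":[[0.0185,0,0.0231],[0.0185,0,0.0231],[0.0185,0,0.0231],[0.0185,0,0.0231],[0.0185,0,0.0231],[0.0185,0,0.0231],[0.0185,0,0.0231],[0.0185,0,0.0231],[0.0185,0,0.0231],[0.0185,0,0.0231],[0.0185,0,0.0231],[0.0185,0,0.0231]],"jaw":[0,0,0,0,0,0,0,0,0,0,0,0]}'
python3 -m creep '{"linear":[[-0.0105,-0.011,0.0067],[-0.0105,-0.011,0.0067],[-0.0105,-0.011,0.0067],[-0.0105,-0.011,0.0067],[-0.0105,-0.011,0.0067],[-0.0105,-0.011,0.0067],[-0.0105,-0.011,0.0067],[-0.0105,-0.011,0.0067],[-0.0105,-0.011,0.0067],[-0.0105,-0.011,0.0067],[-0.0105,-0.011,0.0067],[-0.0105,-0.011,0.0067]],"turn":[[0.0185,0,0.0231],[0.0185,0,0.0231],[0.0185,0,0.0231],[0.0185,0,0.0231],[0.0185,0,0.0231],[0.0185,0,0.0231],[0.0185,0,0.0231],[0.0185,0,0.0231],[0.0185,0,0.0231],[0.0185,0,0.0231],[0.0185,0,0.0231],[0.0185,0,0.0231]],"jaw":[0,0,0,0,0,0,0,0,0,0,0,0]}'
python3 - <<'E'
from h import *
show();s=manip.get_state();print(s["joints"]);T=cur()
E=dump(-17.5,.285);print(E[:3,3]);F=dump(0,.2);rows(T,F,10);G=dump(30,.175);rows(F,G,8);K=dump(62,.168);rows(G,K,8);print(F[:3,3],G[:3,3],K[:3,3])
d=manip.snapshot("top");P=cloud(d);np.savez("top5.npz",**d)
# scoop floor: white flat pixels high above bench
m=(d["depth"]>0)&(P[...,2]>.2)&(P[...,2]<.32)&(d["image"].min(2)>110)&(P[...,1]<.0)&(P[...,1]>-.3);q=P[m];print(m.sum(),q.min(0),q.max(0),q.mean(0))
E
```

```text
time_s: 14.0
position: [0.5931, 0.0909, 0.3328]
eef_rot: [0.296, 0.427, 0.841, -0.149]
force: [0.9, 0.1, -3.0]
opening: 0.0214
time_s: 15.0
position: [0.5591, -0.002, 0.3423]
eef_rot: [0.246, 0.644, 0.689, -0.224]
force: [0.1, 1.0, -3.4]
opening: 0.0211
t 15.0 p [ 0.5591 -0.002   0.3423] yaw -85.96 tilt 38.85 roll 0.44 F [ 0.1  1.  -3.4] op 0.0211
[-0.0744  0.3159 -0.4479  1.4563  0.7448  1.7059 -0.4695]
[ 0.5589 -0.0015  0.3403]
10 rows: linear [-0.0011, 0.0, 0.008] turn [0.0003, 0.0198, -0.0005]  mid [ 0.5602 -0.0157  0.3276]
8 rows: linear [-0.0211, 0.0002, -0.0083] turn [0.0, 0.0417, 0.0]  mid [ 0.5643 -0.063   0.3382]
8 rows: linear [-0.0241, 0.0003, -0.0139] turn [0.0, 0.0444, 0.0]  mid [ 0.5726 -0.1581  0.3695]
[ 0.5611 -0.027   0.311 ] [ 0.5679 -0.1047  0.3551] [ 0.5774 -0.2134  0.3684]
3208 [ 0.5188 -0.19    0.2483] [ 0.6218 -0.074   0.2987] [ 0.5687 -0.1382  0.2707]
```

```bash
python3 -m creep '{"linear":[[-0.0011,0,0.008],[-0.0011,0,0.008],[-0.0011,0,0.008],[-0.0011,0,0.008],[-0.0011,0,0.008],[-0.0011,0,0.008],[-0.0011,0,0.008],[-0.0011,0,0.008],[-0.0011,0,0.008],[-0.0011,0,0.008],[0,0,0]],"turn":[[0.0003,0.0198,-0.0005],[0.0003,0.0198,-0.0005],[0.0003,0.0198,-0.0005],[0.0003,0.0198,-0.0005],[0.0003,0.0198,-0.0005],[0.0003,0.0198,-0.0005],[0.0003,0.0198,-0.0005],[0.0003,0.0198,-0.0005],[0.0003,0.0198,-0.0005],[0.0003,0.0198,-0.0005],[0,0,0]],"jaw":[0,0,0,0,0,0,0,0,0,0,0]}'
python3 - <<'E'
from h import *
show();s=manip.get_state();print(s["joints"]);T=cur()
F=T;G=dump(30,.175);rows(F,G,8);K=dump(62,.168);rows(G,K,8);print(G[:3,3],K[:3,3])
d=manip.snapshot("top");P=cloud(d);m=(d["depth"]>0)&(P[...,2]>.17)&(P[...,2]<.25)&(d["image"].min(2)>110)&(P[...,1]<.0)&(P[...,1]>-.3);q=P[m];print(m.sum(),q.min(0),q.max(0),np.percentile(q[:,2],[5,50]))
E
```

```text
time_s: 15.97
position: [0.5614, -0.0286, 0.3107]
eef_rot: [0.133, 0.668, 0.721, -0.124]
force: [0.2, -1.2, -2.6]
opening: 0.0214
t 15.97 p [ 0.5614 -0.0286  0.3107] yaw -85.66 tilt 21.02 roll -0.05 F [ 0.2 -1.2 -2.6] op 0.0214
[ 0.1311  0.259  -0.4361  1.478   0.4663  1.521  -0.2664]
8 rows: linear [-0.0207, 0.0002, -0.0085] turn [-0.0001, 0.0416, 0.0001]  mid [ 0.5644 -0.0638  0.3379]
8 rows: linear [-0.0241, 0.0003, -0.0139] turn [0.0, 0.0444, 0.0]  mid [ 0.5726 -0.1581  0.3695]
[ 0.5679 -0.1047  0.3551] [ 0.5774 -0.2134  0.3684]
2194 [ 0.5203 -0.1852  0.1833] [ 0.6207 -0.0796  0.24  ] [0.186  0.1929]
```

```bash
python3 -m creep '{"linear":[[-0.0207,0,-0.0085],[-0.0207,0,-0.0085],[-0.0207,0,-0.0085],[-0.0207,0,-0.0085],[-0.0207,0,-0.0085],[-0.0207,0,-0.0085],[-0.0207,0,-0.0085],[-0.0207,0,-0.0085],[0,0,0]],"turn":[[0,0.0416,0],[0,0.0416,0],[0,0.0416,0],[0,0.0416,0],[0,0.0416,0],[0,0.0416,0],[0,0.0416,0],[0,0.0416,0],[0,0,0]],"jaw":[0,0,0,0,0,0,0,0,0]}'
python3 - <<'E'
from h import *
show();s=manip.get_state();print(s["joints"]);T=cur();K=dump(62,.168);rows(T,K,9)
E
```

```text
time_s: 16.77
position: [0.5673, -0.1086, 0.3552]
eef_rot: [-0.058, 0.679, 0.73, 0.052]
force: [-0.6, -1.1, -2.5]
opening: 0.0214
t 16.77 p [ 0.5673 -0.1086  0.3552] yaw -85.92 tilt -8.89 roll -0.13 F [-0.6 -1.1 -2.5] op 0.0214
[ 0.4914  0.3174 -0.3708  1.2618 -0.0381  1.6168  0.2057]
9 rows: linear [-0.0206, 0.0005, -0.0121] turn [-0.0, 0.0396, -0.0003]  mid [ 0.5717 -0.1542  0.3684]
```

```bash
python3 -m creep '{"linear":[[-0.0206,0.0005,-0.0121],[-0.0206,0.0005,-0.0121],[-0.0206,0.0005,-0.0121],[-0.0206,0.0005,-0.0121],[-0.0206,0.0005,-0.0121],[-0.0206,0.0005,-0.0121],[-0.0206,0.0005,-0.0121],[-0.0206,0.0005,-0.0121],[-0.0206,0.0005,-0.0121],[0,0,0],[0,0,0],[0,0,0]],"turn":[[0,0.0396,-0.0003],[0,0.0396,-0.0003],[0,0.0396,-0.0003],[0,0.0396,-0.0003],[0,0.0396,-0.0003],[0,0.0396,-0.0003],[0,0.0396,-0.0003],[0,0.0396,-0.0003],[0,0.0396,-0.0003],[0,0,0],[0,0,0],[0,0,0]],"jaw":[0,0,0,0,0,0,0,0,0,0,0,0]}'
python3 - <<'E'
from h import *
show();s=manip.get_state();print(s["joints"]);T=cur();
rows(T,dump(0,.22),14);rows(T,dump(30,.2),8)
E
```

```text
time_s: 17.77
position: [0.5787, -0.2065, 0.3689]
eef_rot: [-0.257, 0.634, 0.69, 0.237]
force: [-0.1, 0.6, -1.1]
opening: 0.0211
t 17.77 p [ 0.5787 -0.2065  0.3689] yaw -85.15 tilt -40.92 roll 0.04 F [-0.1  0.6 -1.1] op 0.0211
[ 0.7589  0.6656 -0.3737  0.902  -0.4166  1.9508  0.4132]
14 rows: linear [0.0253, -0.0004, 0.0112] turn [-0.0, -0.0492, 0.0005]  mid [ 0.5693 -0.1116  0.3749]
8 rows: linear [0.0244, -0.0006, 0.0092] turn [-0.0003, -0.0444, 0.0007]  mid [ 0.5732 -0.1564  0.3817]
```

The weight reading has dropped to roughly the empty scoop. I'll back off level and look.

```bash
python3 -m creep '{"linear":[[0.0253,-0.0004,0.0112],[0.0253,-0.0004,0.0112],[0.0253,-0.0004,0.0112],[0.0253,-0.0004,0.0112],[0.0253,-0.0004,0.0112],[0.0253,-0.0004,0.0112],[0.0253,-0.0004,0.0112],[0.0253,-0.0004,0.0112],[0.0253,-0.0004,0.0112],[0.0253,-0.0004,0.0112],[0.0253,-0.0004,0.0112],[0.0253,-0.0004,0.0112]],"turn":[[0,-0.0492,0.0005],[0,-0.0492,0.0005],[0,-0.0492,0.0005],[0,-0.0492,0.0005],[0,-0.0492,0.0005],[0,-0.0492,0.0005],[0,-0.0492,0.0005],[0,-0.0492,0.0005],[0,-0.0492,0.0005],[0,-0.0492,0.0005],[0,-0.0492,0.0005],[0,-0.0492,0.0005]],"jaw":[0,0,0,0,0,0,0,0,0,0,0,0]}'
python3 - <<'E'
from h import *
show();T=cur();d=manip.snapshot("top");np.savez("top6.npz",**d);s=manip.snapshot("side");np.savez("side6.npz",**s)
cv2.imwrite("pics/dumped.png",np.hstack([cv2.resize(d["image"][120:330,120:470,::-1],(400,240)),cv2.resize(s["image"][80:380,80:430,::-1],(400,343))[:240]*0+cv2.resize(s["image"][80:290,110:460,::-1],(400,240))]))
E
```

```text
time_s: 18.77
position: [0.5632, -0.0463, 0.3512]
eef_rot: [0.081, 0.675, 0.73, -0.072]
force: [-0.9, -0.3, -2.1]
opening: 0.0209
t 18.77 p [ 0.5632 -0.0463  0.3512] yaw -85.51 tilt 12.44 roll 0.28 F [-0.9 -0.3 -2.1] op 0.0209
```

View pics/dumped.png

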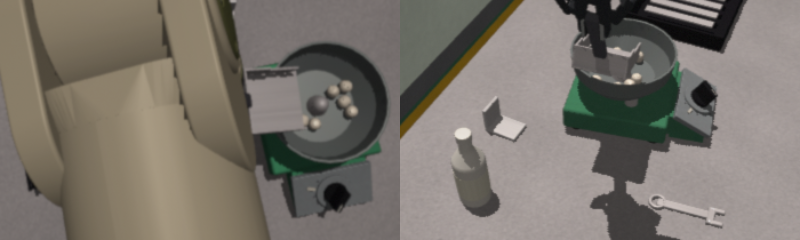

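Six stones are visible in the bowl around (345,95) of the composite, the visible part of the scoop is empty, and the bench is clear. Next I'll set the scoop down.

```bash
python3 - <<'E'
from h import *
def put(h,ox=.595,oy=.02,head=-20):
    a=np.radians(head);u=np.array([np.cos(a),np.sin(a),0]);return H(np.array([ox,oy,h+.111])-.108*u,Rt(head-.7,21.05))
T=cur();A=put(.1);print(A[:3,3]);rows(T,A,24);rows(A,put(.006),9)
E
```

```text
[0.4935 0.0569 0.211 ]
24 rows: linear [0.0133, -0.0002, 0.0081] turn [-0.0085, -0.0036, -0.0285]  mid [0.5403 0.0202 0.2825]
9 rows: linear [0.0075, -0.0, 0.0195] turn [0.0, 0.0, -0.0]  mid [0.4935 0.0569 0.1692]
```

```bash
python3 -m creep '{"linear":[[0.0133,-0.0002,0.0081],[0.0133,-0.0002,0.0081],[0.0133,-0.0002,0.0081],[0.0133,-0.0002,0.0081],[0.0133,-0.0002,0.0081],[0.0133,-0.0002,0.0081],[0.0133,-0.0002,0.0081],[0.0133,-0.0002,0.0081],[0.0133,-0.0002,0.0081],[0.0133,-0.0002,0.0081],[0.0133,-0.0002,0.0081],[0.0133,-0.0002,0.0081]],"turn":[[-0.0085,-0.0036,-0.0285],[-0.0085,-0.0036,-0.0285],[-0.0085,-0.0036,-0.0285],[-0.0085,-0.0036,-0.0285],[-0.0085,-0.0036,-0.0285],[-0.0085,-0.0036,-0.0285],[-0.0085,-0.0036,-0.0285],[-0.0085,-0.0036,-0.0285],[-0.0085,-0.0036,-0.0285],[-0.0085,-0.0036,-0.0285],[-0.0085,-0.0036,-0.0285],[-0.0085,-0.0036,-0.0285]],"jaw":[0,0,0,0,0,0,0,0,0,0,0,0]}'
python3 -m creep '{"linear":[[0.0133,-0.0002,0.0081],[0.0133,-0.0002,0.0081],[0.0133,-0.0002,0.0081],[0.0133,-0.0002,0.0081],[0.0133,-0.0002,0.0081],[0.0133,-0.0002,0.0081],[0.0133,-0.0002,0.0081],[0.0133,-0.0002,0.0081],[0.0133,-0.0002,0.0081],[0.0133,-0.0002,0.0081],[0.0133,-0.0002,0.0081],[0.0133,-0.0002,0.0081]],"turn":[[-0.0085,-0.0036,-0.0285],[-0.0085,-0.0036,-0.0285],[-0.0085,-0.0036,-0.0285],[-0.0085,-0.0036,-0.0285],[-0.0085,-0.0036,-0.0285],[-0.0085,-0.0036,-0.0285],[-0.0085,-0.0036,-0.0285],[-0.0085,-0.0036,-0.0285],[-0.0085,-0.0036,-0.0285],[-0.0085,-0.0036,-0.0285],[-0.0085,-0.0036,-0.0285],[-0.0085,-0.0036,-0.0285]],"jaw":[0,0,0,0,0,0,0,0,0,0,0,0]}'
python3 - <<'E'
from h import *
show();print(manip.get_state()["joints"]);T=cur()
d=manip.snapshot("top");np.savez("top7.npz",**d);P=cloud(d);ok=d["depth"]>0
m=ok&(P[...,2]>.09)&(P[...,2]<.15)&(d["image"].min(2)>90)&(np.hypot(P[...,0]-.6,P[...,1]-.02)<.1);q=P[m];print(m.sum(),cv2.minAreaRect(q[:,:2].astype(np.float32)))
c=np.linalg.lstsq(np.c_[q[:,:2],np.ones(len(q))],q[:,2],rcond=None)[0]
for _ in range(4):
    r=abs(q[:,2]-np.c_[q[:,:2],np.ones(len(q))]@c)<.004;c=np.linalg.lstsq(np.c_[q[r][:,:2],np.ones(r.sum())],q[r][:,2],rcond=None)[0]
print("slopes",np.degrees(np.arctan(c[:2])),r.sum(),q[r].mean(0))
a=np.radians(-20);u=np.array([np.cos(a),np.sin(a),0]);rows(T,H(np.array([.595,.02,.117])-.108*u,Rt(-20.7,21.05)),9)
b=(d["image"][195:300,355:460].min(2))
E
```

```text
time_s: 19.87
position: [0.5419, 0.0127, 0.2838]
eef_rot: [0.135, 0.446, 0.883, -0.055]
force: [2.1, -0.2, -2.0]
opening: 0.021
time_s: 20.87
position: [0.4958, 0.0505, 0.2117]
eef_rot: [0.179, 0.182, 0.966, -0.033]
force: [-0.7, -0.7, -2.1]
opening: 0.021
t 20.87 p [0.4958 0.0505 0.2117] yaw -21.32 tilt 21.01 roll 0.08 F [-0.7 -0.7 -2.1] op 0.021
[ 0.2294 -0.055  -0.5263  2.0209  0.2536  0.8923  0.7659]
2012 ((0.5937542915344238, 0.012387186288833618), (0.0961538553237915, 0.10445061326026917), 68.75994110107422)
slopes [-4.491   1.7205] 1698 [0.5952 0.0122 0.0945]
9 rows: linear [0.0085, 0.0011, 0.0193] turn [-0.0002, -0.0, -0.0007]  mid [0.4948 0.0534 0.1696]
```

The scoop has slipped about 4.8° nose-down in the grip, so I'll level it with more tool tilt while lowering.

```bash
python3 - <<'E'
from h import *
a=np.radians(-20);u=np.array([np.cos(a),np.sin(a),0]);rows(cur(),H(np.array([.597,.016,.116])-.1*u,Rt(-21.3,25.8)),10)
E
```

```text
10 rows: linear [0.0059, 0.0006, 0.018] turn [0.0001, -0.0054, 0.0002]  mid [0.4977 0.0507 0.163 ]
```

```bash
python3 -m creep '{"linear":[[0.0059,0.0006,0.018],[0.0059,0.0006,0.018],[0.0059,0.0006,0.018],[0.0059,0.0006,0.018],[0.0059,0.0006,0.018],[0.0059,0.0006,0.018],[0.0059,0.0006,0.018],[0.0059,0.0006,0.018],[0.0059,0.0006,0.018],[0.0059,0.0006,0.018],[0,0,0],[0,0,0]],"turn":[[0,-0.0054,0],[0,-0.0054,0],[0,-0.0054,0],[0,-0.0054,0],[0,-0.0054,0],[0,-0.0054,0],[0,-0.0054,0],[0,-0.0054,0],[0,-0.0054,0],[0,-0.0054,0],[0,0,0],[0,0,0]],"jaw":[0,0,0,0,0,0,0,0,0,0,0,0]}'
python3 - <<'E'
from h import *
show();T=cur();T1=T.copy();T1[2,3]-=.005;rows(T,T1,2)
d=manip.snapshot("top");P=cloud(d);ok=d["depth"]>0
m=ok&(P[...,2]>.0)&(P[...,2]<.04)&(d["image"].min(2)>150)&(np.hypot(P[...,0]-.6,P[...,1]-.02)<.08);q=P[m]
c=np.linalg.lstsq(np.c_[q[:,:2],np.ones(len(q))],q[:,2],rcond=None)[0]
for _ in range(4):
    r=abs(q[:,2]-np.c_[q[:,:2],np.ones(len(q))]@c)<.004;c=np.linalg.lstsq(np.c_[q[r][:,:2],np.ones(r.sum())],q[r][:,2],rcond=None)[0]
print("slopes",np.degrees(np.arctan(c[:2])),r.sum(),q[r].mean(0),q[r].min(0))
E
```

```text
time_s: 21.92
position: [0.5049, 0.0498, 0.1169]
eef_rot: [0.219, 0.182, 0.958, -0.041]
force: [-0.5, 0.3, -1.8]
opening: 0.0214
t 21.92 p [0.5049 0.0498 0.1169] yaw -21.53 tilt 25.73 roll 0.07 F [-0.5  0.3 -1.8] op 0.0214
2 rows: linear [0.0022, -0.0, 0.0045] turn [0.0, -0.0, -0.0]  mid [0.5049 0.0498 0.1144]
slopes [-0.5665  0.1446] 1553 [0.6148 0.0071 0.0086] [ 0.5533 -0.0479  0.0046]
```

```bash
python3 -m creep '{"linear":[[0.0022,0,0.0045],[0.0022,0,0.0045],[0,0,0],[0,0,0],[0,0,0],[0,0,0],[0,0,0],[0,0,0],[0,0,0]],"turn":[[0,0,0],[0,0,0],[0,0,0],[0,0,0],[0,0,0],[0,0,0],[0,0,0],[0,0,0],[0,0,0]],"jaw":[0,0,0,1,1,1,1,1,1]}'
python3 -m creep '{"linear":[[0,0,-0.03],[0,0,-0.03],[0,0,-0.03],[0,0,-0.03],[0,0,-0.03],[0,0,-0.03],[0,0,-0.03],[0,0,0]],"turn":[[0,0,0],[0,0,0],[0,0,0],[0,0,0],[0,0,0],[0,0,0],[0,0,0],[0,0,0]],"jaw":[1,1,1,1,1,1,1,1]}'
python3 - <<'E'
from h import *
show();print(manip.get_state()["joints"])
s=dict(np.load("side0.npz"));t=dict(np.load("top6.npz"))
d=manip.snapshot("side");np.savez("side8.npz",**d);P=cloud(d);ok=d["depth"]>0
for nm,D in(("s8",d),("t6",t),("s0",s)):
    P=cloud(D);ok=D["depth"]>0
    m=ok&(P[...,2]>.01)&(P[...,2]<.12)&(P[...,0]>.37)&(P[...,0]<.475)&(P[...,1]<-.17)&(P[...,1]>-.36)&(abs(D["image"].astype(int).max(2)-D["image"].astype(int).min(2))<30)
    mx=D["image"].max(2)
    pan=m&(mx>60)&(mx<140);q=P[pan];c=np.linalg.lstsq(np.c_[q[:,:2],np.ones(len(q))],q[:,2],rcond=None)[0]
    for _ in range(5):
        r=abs(q[:,2]-np.c_[q[:,:2],np.ones(len(q))]@c)<.004;c=np.linalg.lstsq(np.c_[q[r][:,:2],np.ones(r.sum())],q[r][:,2],rcond=None)[0]
    n=np.array([-c[0],-c[1],1]);n/=np.linalg.norm(n);print(nm,"panel normal",n,"angle",np.degrees(np.arccos(n[2])),r.sum(),q[r].mean(0))
    h=((P-q[r].mean(0))@n);k=m&(mx<50)&(h>.026)&(h<.06)
    print(" knob top",k.sum(),P[k].mean(0),h[k].max(), "tot",np.percentile(h[k],95));
    w=m&(mx>150)&(abs(h)<.012);print(" white",w.sum(),P[w].mean(0),np.argwhere(w).mean(0))
E
```

```text
time_s: 22.72
position: [0.505, 0.0494, 0.1114]
eef_rot: [0.219, 0.182, 0.958, -0.041]
force: [0.8, -0.6, -1.2]
opening: 0.085
time_s: 23.38
position: [0.4631, 0.067, 0.2087]
eef_rot: [0.221, 0.182, 0.957, -0.04]
force: [0.4, 0.1, 0.4]
opening: 0.0859
t 23.38 p [0.4631 0.067  0.2087] yaw -21.49 tilt 25.95 roll 0.18 F [0.4 0.1 0.4] op 0.0859
[ 0.1806 -0.1646 -0.5594  2.1382  0.2976  0.8289  0.6404]
s8 panel normal [-0.468  -0.0765  0.8804] angle 28.30680720800443 65 [ 0.3816 -0.212   0.0328]<stdin>:14: RuntimeWarning: Mean of empty slice.
  ret = um.true_divide(
Traceback (most recent call last):
ValueError: zero-size array to reduction operation maximum which has no identity
```

```bash
python3 - <<'E'
from h import *
for nm in("top6","top0","side0"):
    D=dict(np.load(nm+".npz"));P=cloud(D);ok=D["depth"]>0
    im=D["image"].astype(int);mx=im.max(2)
    m=ok&(P[...,2]>.015)&(P[...,2]<.14)&(P[...,0]>.36)&(P[...,0]<.475)&(P[...,1]<-.17)&(P[...,1]>-.37)
    pan=m&(mx>55)&(mx<130)&(im[...,1]-im[...,0]<15);q=P[pan];c=np.linalg.lstsq(np.c_[q[:,:2],np.ones(len(q))],q[:,2],rcond=None)[0]
    for _ in range(8):
        r=abs(q[:,2]-np.c_[q[:,:2],np.ones(len(q))]@c)<.004;c=np.linalg.lstsq(np.c_[q[r][:,:2],np.ones(r.sum())],q[r][:,2],rcond=None)[0]
    n=np.array([-c[0],-c[1],1]);n/=np.linalg.norm(n);o=q[r].mean(0);print(nm,"normal",n,np.degrees(np.arccos(n[2])),r.sum(),o)
    h=(P-o)@n;k=m&(h>.022)&(h<.06)&(P[...,0]<.46);print(" knob",k.sum(),P[k].mean(0),np.percentile(h[k],[50,90,99]))
    ax=P[k].mean(0);ax=ax-n*((ax-o)@n);print(" foot",ax)
    x=np.cross([-n[1],n[0],0],n);q2=P[k]-P[k].mean(0);print(" bar dir",np.linalg.svd(q2,full_matrices=False)[2][0],np.linalg.svd(q2)[1])
    w=m&(mx>125)&(im.min(2)>100)&(h<.015)&(h>-.01);print(" white",w.sum(),P[w].mean(0) if w.sum() else "",np.argwhere(w).mean(0),"dist",np.linalg.norm(P[w].mean(0)-ax))
E
```

```text
top6 normal [-0.4596 -0.0829  0.8842] 27.8418405700156 1632 [ 0.4273 -0.2665  0.053 ]
 knob 236 [ 0.4085 -0.2691  0.0858] [0.0412 0.0448 0.0464]
 foot [ 0.4259 -0.266   0.0523]
 bar dir [-0.8319  0.4483 -0.3271] [0.1882 0.1125 0.0526]
 white 5 [ 0.4275 -0.2251  0.0598] [285. 392.] dist 0.04158313290367073
top0 normal [-0.4588 -0.0841  0.8846] 27.802755662990258 1651 [ 0.4271 -0.266   0.0531]
 knob 239 [ 0.4083 -0.2689  0.0854] [0.0405 0.0447 0.0461]
 foot [ 0.4255 -0.2657  0.0522]
 bar dir [-0.7995  0.4708 -0.3731] [0.1892 0.1167 0.0518]
 white 19 [ 0.4274 -0.2253  0.0591] [285. 392.] dist 0.04103282256633901
side0 normal [-0.4572 -0.0838  0.8854] 27.70039536632223 836 [ 0.426  -0.2482  0.0525]
 knob 203 [ 0.4066 -0.2651  0.0813] [0.0372 0.0443 0.0459]
 foot [ 0.423  -0.2621  0.0496]
 bar dir [-0.7919  0.451  -0.4118] [0.1734 0.1063 0.046 ]
 white 13 [ 0.4272 -0.2426  0.055 ] [171.7692 364.8462] dist 0.020649251120238722
```

```bash
python3 - <<'E'
from h import *
n=np.array([-.459,-.084,.8845]);n/=np.linalg.norm(n);el=np.array([-.18,.984,0]);el-=n*(el@n);el/=np.linalg.norm(el);eu=np.cross(n,el)*-1
eu=eu if eu[2]>0 else -eu
for nm in("top6","top0","side0"):
    D=dict(np.load(nm+".npz"));P=cloud(D);ok=D["depth"]>0;f=np.array([.4257,-.2658,.0523]);v=P-f;h=v@n;a=v@el;b=v@eu
    k=ok&(h>.0405)&(h<.06)&(np.hypot(a,b)<.035)&(D["image"].max(2)<110);q=np.c_[a[k],b[k]].astype(np.float32);print(nm,len(q),"rect(left,up) mm",cv2.minAreaRect(q*1000),np.median(q,0))
    w=ok&(D["image"].min(2)>110)&(abs(a)<.06)&(abs(b)<.06);print(" white",[(round(1e3*a[i,j]),round(1e3*b[i,j]),round(1e3*h[i,j])) for i,j in np.argwhere(w)][:12])
T=cur();M=H([.48,-.11,.25],Rt(0,8));rows(T,M,11)
Rk=Rt(10.4,27.8);g=np.array([.408,-.269,.0863]);Hv=tcp(g-.075*Rk[:,2],Rk);rows(M,Hv,11);print(Hv[:3,3],Rk[:,2],n)
E
```

```text
top6 125 rect(left,up) mm ((-1.5338501930236816, -3.444355010986328), (14.974356651306152, 40.835594177246094), 32.770957946777344) [-0.0014 -0.0015]
 white [(44, 12, 1), (42, 12, 3), (40, 12, 4), (38, 11, 3), (35, 10, 2)]
top0 119 rect(left,up) mm ((-1.2601089477539062, -2.819416046142578), (15.791176795959473, 41.78357696533203), 34.89445114135742) [-0.0021 -0.0016]
 white [(46, 16, 3), (43, 13, 0), (41, 13, 0), (39, 13, 1), (36, 11, -1), (35, 12, 1), (47, 14, 4), (44, 12, 1), (42, 12, 3), (39, 10, 0), (37, 10, 1), (36, 11, 3)]
side0 61 rect(left,up) mm ((0.7840662002563477, -5.231468200683594), (15.706686973571777, 41.20944595336914), 37.286224365234375) [ 0.0012 -0.0045]
 white [(-58, 37, -1), (-39, 37, -2), (-38, 36, -3), (-39, 33, -2), (-19, 38, 0), (-20, 36, -4), (-14, 36, -1), (-17, 25, 2), (-5, 27, 4), (18, 34, -2), (-21, -45, -2), (54, 38, 0)]
11 rows: linear [-0.0115, -0.0311, -0.0042] turn [-0.0062, 0.0179, -0.0209]  mid [ 0.4609 -0.0142  0.2286]
11 rows: linear [0.0262, -0.0286, 0.0099] turn [-0.0032, -0.0199, -0.01]  mid [ 0.4233 -0.1832  0.2123]
[ 0.3722 -0.2756  0.1553] [ 0.4587  0.0842 -0.8846] [-0.459  -0.084   0.8845]
```

The bar lies 34–37° from the panel's slope line, pointer lower left. The mark is about 18° above left, so the knob needs roughly 74° clockwise. I'll move to hover over it.

```bash
python3 -m creep '{"linear":[[-0.0115,-0.0311,-0.0142],[-0.0115,-0.0311,-0.0142],[-0.0115,-0.0311,-0.0142],[-0.0115,-0.0311,-0.0042],[-0.0115,-0.0311,-0.0042],[-0.0115,-0.0311,-0.0042],[-0.0115,-0.0311,-0.0042],[-0.0115,-0.0311,0],[-0.0115,-0.0311,0],[-0.0115,-0.0311,0],[-0.0115,-0.0311,0]],"turn":[[-0.0062,0.0179,-0.0209],[-0.0062,0.0179,-0.0209],[-0.0062,0.0179,-0.0209],[-0.0062,0.0179,-0.0209],[-0.0062,0.0179,-0.0209],[-0.0062,0.0179,-0.0209],[-0.0062,0.0179,-0.0209],[-0.0062,0.0179,-0.0209],[-0.0062,0.0179,-0.0209],[-0.0062,0.0179,-0.0209],[-0.0062,0.0179,-0.0209]],"jaw":[1,1,1,1,1,1,1,1,1,1,1]}'
cat >> h.py <<'E'
KN=np.array([-.459,-.084,.8845]);KN/=np.linalg.norm(KN)
RK=Rt(10.4,27.8)
def knob(back,deg,g=(.408,-.269,.0863),dl=-.0006,du=-.0036):
    g=np.array(g)+dl*RK[:,1]-du*RK[:,0]
    Rm=RK@R.from_euler("z",deg,degrees=True).as_matrix();return tcp(g-back*Rm[:,2],Rm)
E
python3 - <<'E'
from h import *
show();print(manip.get_state()["joints"]);rows(cur(),knob(.08,34.5),13);print(knob(.08,34.5)[:3,3])
E
```

```text
time_s: 24.35
position: [0.4754, -0.1101, 0.2526]
eef_rot: [0.066, 0.0, 0.998, -0.0]
force: [-0.3, 1.2, 0.7]
opening: 0.0859
t 24.35 p [ 0.4754 -0.1101  0.2526] yaw -0.03 tilt 7.62 roll -0.03 F [-0.3  1.2  0.7] op 0.0859
[ 0.2737 -0.0005 -0.0954  1.8355 -0.0248  1.1756  1.7566]
13 rows: linear [0.0148, -0.0299, 0.0076] turn [-0.0078, -0.0157, 0.0206]  mid [ 0.4299 -0.1951  0.2178]
[ 0.3669 -0.2772  0.158 ]
```

```bash
python3 -m creep '{"linear":[[0.0148,-0.0299,0.0076],[0.0148,-0.0299,0.0076],[0.0148,-0.0299,0.0076],[0.0148,-0.0299,0.0076],[0.0148,-0.0299,0.0076],[0.0148,-0.0299,0.0076],[0.0148,-0.0299,0.0076],[0.0148,-0.0299,0.0076],[0.0148,-0.0299,0.0076],[0.0148,-0.0299,0.0076],[0.0148,-0.0299,0.0076]],"turn":[[-0.0078,-0.0157,0.0206],[-0.0078,-0.0157,0.0206],[-0.0078,-0.0157,0.0206],[-0.0078,-0.0157,0.0206],[-0.0078,-0.0157,0.0206],[-0.0078,-0.0157,0.0206],[-0.0078,-0.0157,0.0206],[-0.0078,-0.0157,0.0206],[-0.0078,-0.0157,0.0206],[-0.0078,-0.0157,0.0206],[-0.0078,-0.0157,0.0206]],"jaw":[1,1,1,1,1,1,1,1,1,1,1]}'
python3 - <<'E'
from h import *
show();print(manip.get_state()["joints"]);T=cur();rows(T,knob(.08,34.5),3)
d=manip.snapshot("wrist");d["T"]=T@d["tool_from_camera"];np.savez("w9.npz",**d);cv2.imwrite("pics/w9.png",d["image"][:,:,::-1])
P=cloud(d);ok=d["depth"]>0;v=P-np.array([.4257,-.2658,.0523]);h=v@KN;a=v@RK[:,1];b=-(v@RK[:,0]);im=d["image"]
k=ok&(h>.040)&(h<.055)&(np.hypot(a,b)<.035)&(im.max(2)<120);q=np.c_[a[k],b[k]].astype(np.float32)*1000;print(len(q),cv2.minAreaRect(q),np.median(h[k]))
w=ok&(im.min(2)>140)&(np.hypot(a,b)<.07)&(h<.01);print("white",w.sum(),1e3*np.median(a[w]),1e3*np.median(b[w]),1e3*np.median(h[w]))
w=ok&(im.min(2)>120)&(np.hypot(a,b)<.04)&(h>.015);print("ptr",w.sum(),1e3*np.median(a[w]),1e3*np.median(b[w]),1e3*np.median(h[w]))
E
```

```text
time_s: 25.27
position: [0.3847, -0.2552, 0.1767]
eef_rot: [0.2, 0.173, 0.961, 0.078]
force: [0.3, 0.1, 0.4]
opening: 0.0855
t 25.27 p [ 0.3847 -0.2552  0.1767] yaw -18.04 tilt 21.48 roll 12.69 F [0.3 0.1 0.4] op 0.0855
[ 0.527  -0.0794  0.2334  2.1519 -0.4443  0.8583  2.2338]
3 rows: linear [0.009, -0.0201, 0.0049] turn [-0.0051, -0.01, 0.0132]  mid [ 0.3788 -0.2627  0.1706]
1056 ((-0.8640961647033691, -7.085700988769531), (14.145116806030273, 41.480613708496094), 34.89280700683594) 0.04304020164568221
white 11393 15.399478561858711 -4.666195661838434 -0.4385572187042698
ptr 75 5.180095430013234 -15.359982860971956 43.90328523380865
```

View pics/w9.png

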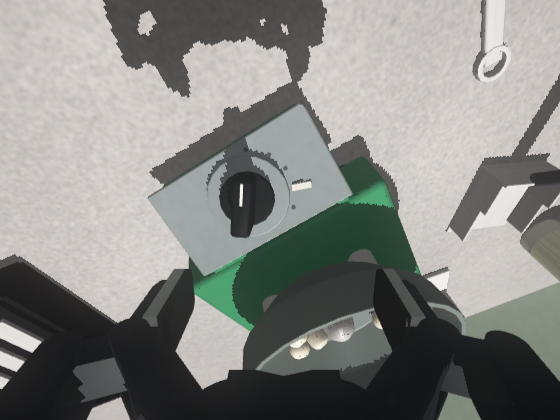

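The wrist view shows the bar with its white pointer line at (241,197), vertical in the image, the mark at (301,186), and at least three stones in the visible part of the bowl. I'll settle and measure again.

```bash
python3 -m creep '{"linear":[[0.009,-0.0201,0.0049],[0.009,-0.0201,0.0049],[0.009,-0.0201,0.0049],[0,0,0],[0,0,0]],"turn":[[-0.0051,-0.01,0.0132],[-0.0051,-0.01,0.0132],[-0.0051,-0.01,0.0132],[0,0,0],[0,0,0]],"jaw":[1,1,1,1,1]}'
python3 - <<'E'
from h import *
show();print(manip.get_state()["joints"]);T=cur();print(knob(.08,34.5)[:3,3])
d=manip.snapshot("wrist");d["T"]=T@d["tool_from_camera"]
P=cloud(d);ok=d["depth"]>0;v=P-np.array([.4257,-.2658,.0523]);h=v@KN;a=v@RK[:,1];b=-(v@RK[:,0]);im=d["image"]
k=ok&(h>.040)&(h<.055)&(np.hypot(a,b)<.035)&(im.max(2)<150);q=np.c_[a[k],b[k]].astype(np.float32)*1000;print(len(q),cv2.minAreaRect(q),np.median(h[k]))
w=(ok&(im.min(2)>190)&(np.hypot(a-.042,b-.013)<.02)).astype(np.uint8);n,l,s,c=cv2.connectedComponentsWithStats(w)
for i in range(1,n):
    if s[i,4]>15:print("white",s[i],1e3*a[l==i].mean(),1e3*b[l==i].mean(),1e3*np.median(h[l==i]))
w=ok&(im.min(2)>120)&(np.hypot(a,b)<.035)&(h>.03);print("ptr",w.sum(),1e3*np.mean(a[w]),1e3*np.mean(b[w]))
E
```

```text
time_s: 25.73
position: [0.3672, -0.2762, 0.1584]
eef_rot: [0.221, 0.202, 0.95, 0.092]
force: [0.4, 0.9, -0.4]
opening: 0.0856
t 25.73 p [ 0.3672 -0.2762  0.1584] yaw -20.83 tilt 23.36 roll 15.32 F [ 0.4  0.9 -0.4] op 0.0856
[ 0.568  -0.0522  0.3015  2.1917 -0.5576  0.8299  2.3696]
[ 0.3669 -0.2772  0.158 ]
1075 ((-0.8872427940368652, -7.152194976806641), (13.962660789489746, 41.58112335205078), 35.186859130859375) 0.042990583683831005
white [324 191  20  11 122] 40.50652794409875 7.741955907027106 1.6531434467160262
ptr 71 5.519670967129581 -16.437797736730825
```

```bash
python3 - <<'E'
from h import *
T=cur();A=knob(.003,35,dl=-.0009,du=-.0052);rows(T,A,8);print(A[:3,3])
E
```

```text
8 rows: linear [0.0004, -0.0007, 0.0193] turn [0.0001, -0.0001, 0.0009]  mid [ 0.3844 -0.2736  0.1241]
[ 0.4009 -0.2712  0.0892]
```

```bash
python3 -m creep '{"linear":[[0.0004,-0.0007,0.0193],[0.0004,-0.0007,0.0193],[0.0004,-0.0007,0.0193],[0.0004,-0.0007,0.0193],[0.0004,-0.0007,0.0193],[0.0004,-0.0007,0.0193],[0.0004,-0.0007,0.0193],[0.0004,-0.0007,0.0193],[0,0,0]],"turn":[[0,0,0.0009],[0,0,0.0009],[0,0,0.0009],[0,0,0.0009],[0,0,0.0009],[0,0,0.0009],[0,0,0.0009],[0,0,0.0009],[0,0,0]],"jaw":[0.6,0.6,0.6,0.6,0.6,0.6,0.6,0.6,0.6]}'
python3 - <<'E'
from h import *
show();print(manip.get_state()["joints"])
E
```

```text
time_s: 26.53
position: [0.4013, -0.2703, 0.0879]
eef_rot: [0.221, 0.206, 0.949, 0.094]
force: [0.2, 1.0, 0.5]
opening: 0.0513
t 26.53 p [ 0.4013 -0.2703  0.0879] yaw -21.3 tilt 23.22 roll 15.63 F [0.2 1.  0.5] op 0.0513
[ 0.5409  0.1123  0.2727  2.2247 -0.7404  0.6692  2.5106]
```

```bash
python3 -m creep '{"linear":[[0,0,0],[0,0,0],[0,0,0],[0,0,0],[0,0,0],[0,0,0]],"turn":[[0,0,0],[0,0,0],[0,0,0],[0,0,0],[0,0,0],[0,0,0]],"jaw":[0,0,0,0,0,0]}'
python3 -m creep '{"linear":[[0,0,0],[0,0,0],[0,0,0],[0,0,0],[0,0,0],[0,0,0],[0,0,0],[0,0,0],[0,0,0],[0,0,0]],"turn":[[0,0,0.0415],[0,0,0.0415],[0,0,0.0415],[0,0,0.0415],[0,0,0.0415],[0,0,0.0415],[0,0,0.0415],[0,0,0.0415],[0,0,0.0415],[0,0,0]],"jaw":[0,0,0,0,0,0,0,0,0,0]}'
python3 - <<'E'
from h import *
show();s=manip.get_state();print(s["joints"],s["moment"]);Rr=RK.T@cur()[:3,:3];print(R.from_matrix(Rr).as_euler("zyx",degrees=True))
E
```

```text
time_s: 27.03
position: [0.401, -0.2723, 0.0906]
eef_rot: [0.222, 0.207, 0.948, 0.093]
force: [-4.8, -2.6, 4.0]
opening: 0.0127
time_s: 27.87
position: [0.4009, -0.2726, 0.0905]
eef_rot: [0.186, 0.474, 0.847, 0.153]
force: [-5.7, -4.5, 3.7]
opening: 0.0125
t 27.87 p [ 0.4009 -0.2726  0.0905] yaw -56.01 tilt 10.84 roll 25.83 F [-5.7 -4.5  3.7] op 0.0125
[ 0.5029  0.1076  0.3169  2.2249 -0.7436  0.6732  1.9235] [-0.5653  1.1921 -0.2403]
[68.8892 -0.0727  0.0643]
```

```bash
python3 -m creep '{"linear":[[0,0,0],[0,0,0],[0,0,0],[0,0,0],[0,0,0],[0,0,0],[0,0,0],[0,0,0],[0,0,0],[0,0,0],[0,0,0],[0,0,0]],"turn":[[0,0,0.0413],[0,0,0.0413],[0,0,0.0413],[0,0,0.0413],[0,0,0.0413],[0,0,0.0413],[0,0,0.0413],[0,0,0.0413],[0,0,0.0413],[0,0,0.0413],[0,0,0.0413],[0,0,0]],"jaw":[0,0,0,0,0,0,0,0,0,0,0,0]}'
python3 - <<'E'
from h import *
show();s=manip.get_state();print(s["joints"],s["moment"]);Rr=RK.T@cur()[:3,:3];print(R.from_matrix(Rr).as_euler("zyx",degrees=True))
E
```

```text
time_s: 28.87
position: [0.4004, -0.2728, 0.0902]
eef_rot: [0.12, 0.74, 0.628, 0.208]
force: [-7.7, -3.8, 3.9]
opening: 0.0126
t 28.87 p [ 0.4004 -0.2728  0.0902] yaw -101.77 tilt -10.08 roll 26.09 F [-7.7 -3.8  3.9] op 0.0126
[ 0.4553  0.1081  0.3682  2.2271 -0.7507  0.6765  1.2169] [-0.797   1.4667 -0.2376]
[109.8061  -0.043    0.0733]
```

Release, retreat along the axis, and measure the knob.

```bash
python3 -m creep '{"linear":[[0,0,0],[0,0,0],[0,0,0],[0,0,0],[0,0,-0.025],[0,0,-0.025],[0,0,-0.025],[0,0,-0.025],[0,0,-0.025],[0,0,-0.025],[0,0,0],[0,0,0]],"turn":[[0,0,0],[0,0,0],[0,0,0],[0,0,0],[0,0,0],[0,0,0],[0,0,0],[0,0,0],[0,0,0],[0,0,0],[0,0,0],[0,0,0]],"jaw":[0.7,0.7,0.7,0.7,0.7,0.7,0.7,0.7,0.7,0.7,1,1]}'
cat > kn.py <<'E'
from h import *
show();print(manip.get_state()["joints"]);T=cur()
d=manip.snapshot("wrist");d["T"]=T@d["tool_from_camera"];np.savez("w10.npz",**d)
P=cloud(d);ok=d["depth"]>0;v=P-np.array([.4257,-.2658,.0523]);h=v@KN;a=v@RK[:,1];b=-(v@RK[:,0]);im=d["image"]
k=ok&(h>.038)&(h<.055)&(np.hypot(a,b)<.035)&(im.max(2)<150);q=np.c_[a[k],b[k]].astype(np.float32)*1000;rc=cv2.minAreaRect(q);print(len(q),rc)
w=(ok&(im.min(2)>180)&(np.hypot(a-.042,b-.01)<.025)).astype(np.uint8);n,l,s,c=cv2.connectedComponentsWithStats(w)
for i in range(1,n):
    if s[i,4]>15:print("white",s[i],1e3*a[l==i].mean(),1e3*b[l==i].mean(),1e3*np.median(h[l==i]), "angle from bar centre",np.degrees(np.arctan2(1e3*b[l==i].mean()-rc[0][1],1e3*a[l==i].mean()-rc[0][0])))
E
python3 kn.py
```

```text
time_s: 29.87
position: [0.3672, -0.278, 0.1569]
eef_rot: [0.121, 0.738, 0.63, 0.209]
force: [-0.2, 0.3, 0.2]
opening: 0.0815
t 29.87 p [ 0.3672 -0.278   0.1569] yaw -101.38 tilt -10.01 roll 26.22 F [-0.2  0.3  0.2] op 0.0815
[ 0.4751 -0.0539  0.3987  2.197  -0.5591  0.8231  1.0686]
1076 ((-0.5226650238037109, -6.836542129516602), (41.3563117980957, 13.486217498779297), 18.905731201171875)
white [278 146   7  22 143] 40.41385443554774 7.42700849175532 1.8691853285369855 angle from bar centre 19.209918353818985
```

The knob bar is at 18.9° against the mark at 19.2°. Now a final check of the stones, scoop and bystanders.

```bash
python3 - <<'E'
from h import *
d=manip.snapshot("top");s=manip.snapshot("side")
cv2.imwrite("pics/final.png",np.hstack([cv2.resize(d["image"][110:350,120:470,::-1],(400,275)),cv2.resize(s["image"][60:400,60:430,::-1],(400,368))[:275]*0+cv2.resize(s["image"][70:380,80:500,::-1],(400,275))]))
P=cloud(d);ok=d["depth"]>0
m=ok&(P[...,2]<.04)&(d["image"].min(2)>150)&(np.hypot(P[...,0]-.6,P[...,1]-.015)<.075);q=P[m]
c=np.linalg.lstsq(np.c_[q[:,:2],np.ones(len(q))],q[:,2],rcond=None)[0]
for _ in range(4):
    r=abs(q[:,2]-np.c_[q[:,:2],np.ones(len(q))]@c)<.003;c=np.linalg.lstsq(np.c_[q[r][:,:2],np.ones(r.sum())],q[r][:,2],rcond=None)[0]
print("scoop slopes",np.degrees(np.arctan(c[:2])),r.sum(),q[r].mean(0),cv2.minAreaRect(q[r][:,:2].astype(np.float32)))
print("moved?",P[135,233],P[125,315],P[288,298],P[338,304])
E
```

```text
scoop slopes [-0.1991 -0.0277] 1493 [0.6151 0.007  0.0033] ((0.6169629693031311, 0.00879155844449997), (0.10292180627584457, 0.10098345577716827), 68.38471221923828)
moved? [0.7339 0.0952 0.1693] [ 0.7954 -0.078   0.0402] [ 0.4229 -0.0263  0.0007] [ 0.3125 -0.0357  0.0029]
```

View pics/final.png

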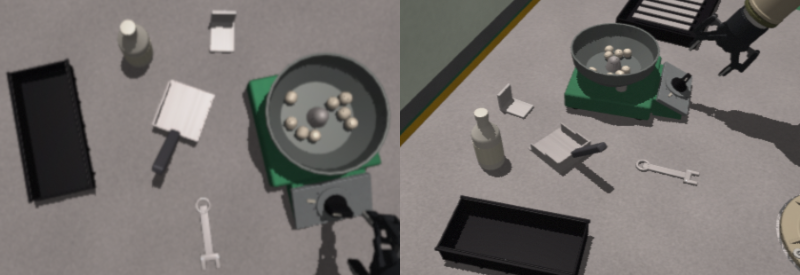

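All eight stones are in the bowl, the tub and scoop are empty, the scoop is flat on the bench, and the bystanders haven't moved. Handing in.

```bash
python3 -c "
from rig import manip
print(manip.hand_in(), manip.get_state()['time_s'])"
```

```text
the job is handed in; nothing more can be done
the job is handed in; nothing more can be done
```

I scooped all eight stones from the tub in one pass and tipped them into the bowl, then set the scoop down on the bench and turned the timer knob about 75° clockwise to the mark. I handed in just after 30 s of robot time. No verdict was reported.

**Last checks:**
- **Stones:** all eight are visible in the bowl, and none remain in the tub, in the scoop or on the bench.
- **Timer:** the bar measured 18.9° against 19.2° for the mark, about 0.01 rad off. The earlier reading of the mark was 19.8°, which would still be only about 0.02 rad off.
- **Scoop:** flat within about 0.2°, its inside floor at 3 mm (the sheet's thickness), and about 0.25 m from the tub.
- **Bystanders:** the bottle, bracket and spanner read within about 5 mm of where they started.

**What disagreed or went off plan:**
- **Camera offset:** the wrist camera put the knob about 4 mm away from where the top camera did. I gripped in between, with low forces.
- **Grip slip:** the scoop slipped about 5° nose-down in the grip during the pour, and I corrected it before setting it down.
- **Joint limit:** early on, joint 2 read -0.251 against its limit of -0.25 while I hovered over the scoop. I backed off straight away, but I don't know whether that counts as passing the range.

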